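Open the lidded marker jar and stand the markers in it

ROBOT

A 7-joint arm with a two-finger parallel gripper is mounted at the origin on a cart in front of the work surface, level with it; the furniture and walls round the work are solid. World frame = base frame: x ahead of the robot, y to its left, z up, the work surface at z = 0. Lengths are in m, angles in rad, forces in N, time in s.
With the tool pointing down it reaches from about 0.425 to 0.875 m from the base axis. Payload 4.7 kg.
Tool frame: the origin (TCP) lies between the finger pads; the fingertips stand 22 mm ahead of it and the grasp point (between the pads) lies 3 mm ahead of it; z points along the fingers, y is the line along which they close (so a half turn about z gives the same grasp; the last joint's range is limited). The gripper opens to 87 mm and grips with 3 to 60 N. Pads are 19 mm wide; open, the fingers measure 117 mm over their backs; the gripper's body (75 mm by 190 mm) begins 51 mm behind the grasp point.
Start: joints at [1.245, 0.321, -0.07, 1.45, 0.023, 1.371, -0.057], TCP at [0.217, -0.613, 0.245] pointing down, gripper open.
Joint ranges: [-2.86, 2.86], [-0.3, 2.09], [-1.38, 1.24], [0.06, 2.45], [-1.56, 4.7], [0.09, 2.05], [-2.69, 2.69]. Speed limits (rad/s): [2.57, 2.57, 3.14, 3.14, 3.14, 3.14, 3.14].

INTERFACE

Orientations are given as a rotation vector (axis times angle).
In Python, from bench import ctrl gives the robot as it stands. The module is installed in compiled form; this text tells all that it offers.
- The arm moves only by the tool send_rows, never from a script. Its argument "motion" is a list of rows, each an object with "claw": the opening, from -1 (shut) to 1 (fully open); "slide": the shift along the tool's x, y, z in mm, a list of three; "delta_rot": the turn, a rotation vector about the tool's x, y, z in rad, a list of three. In form: [{"claw": claw, "slide": [x, y, z], "delta_rot": [ax, ay, az]}, ...]. A call has 1 to 5 rows; each row is the pose to reach, as a shift and turn from the pose commanded when the call began, along the tool's axes at that moment; what a row does not reach only later rows make up. A row lasts 1/10 s, in which the tool goes at most 50 mm and 8.59 degrees, less where a joint would pass 70% of its speed; a pose out of reach is approached as far as the arm can. A call with a gripper value outside its range is refused whole. The fingers move at their own pace and stop on an object; "grip_force" is the grip in N (left out, the last holds). Time passes only in rows, so rows that repeat a pose let the fingers close. It gives the time, the measured TCP pose, the force, the opening and the grip force at its end, in the units of the state.
- ctrl.get_state(): the state, without advancing time (a new reading comes with each control period).
- ctrl.get_image(name): name is "side" or "top" or "wrist"; returns a dict with "color" (384x512x3 uint8, blue, green, red), "fx", "fy", "cx", "cy" (pixels), "pose" (4x4, takes a point from camera to world coordinates). Camera axes: x right, y down, z forward; pixel columns grow to the right and rows downward; lengths in m; the calibration is good to about 2 mm. A picture is of the moment at which its call begins. There is no depth.
- ctrl.close_job(): hands the job in; it is judged then, once.
The state is a dict: "time": time; "joint_positions": joint angles; "qd": joint speeds; "joint_torque": joint torques, N m; "position": TCP position; "tool_rot": TCP orientation; "ft_force": force on the tool from outside, world axes, zero at the start; "torque": the same for the moment, N m; "grip_width": opening from 0.0 (shut) to 1.0 (fully open); "grip_force": force on a finger pad.
Only numpy, scipy, OpenCV 4.12 (cv2) and the standard library are available. Lean on these libraries where they do the work, as an engineer would, in place of code of your own. Each camera call takes 0.05 s, during which the arm holds its last target. There are 200 camera calls.

TASK

Get the marker jar ready for use. Take its lid by the upright lug, tip the lug side up by about 20 degrees while the opposite edge still rests on the jar's rim, then lift the lid off and lay it right way up, flat on the open worktop clear of the jar; after that stand both markers from the sloped stand upright in the jar, and let go. Keep the jar upright and where it is, and leave the timer, the brown bottle and the label roll alone.

Things in the scene. Friction and masses are not known exactly. Their poses are not given: they have to be found in the camera images.
- jar: loose round steel jar, 0.5 to 1 kg, 68 mm outside diameter (72 mm rubber foot, 5 mm high), 85 mm tall, inside diameter 60 mm, floor 5 mm above its underside; origin at the centre of its underside, z up. At first it is closed by the lid
- jar_lid: loose steel lid, 0.12 kg: disc 76 mm across, 4 mm thick, its underside (6 mm above the origin) on the rim; under it a loose-fitting plug 52 mm across, 6 mm deep. Origin: centre of the plug's underside, z up (right way up); on the worktop it stands on the plug. Black upright lug at its -x edge: x -58 to -34 mm, 24 mm wide (y), z 6 to 40 mm; pinch it from above across y
- lid_lug (a point): grip point in the lug: on its middle axis (46 mm from the lid's axis towards -x), 10 mm below its top; axes as the lid's
- lid_far_edge (a point): point on the disc's underside across from the lug, 34 mm from the lid's axis towards +x, where the lid rests on the rim's outer edge and about which it tips
- marker_stand: fixed sloped steel stand, base 100 x 134 mm; its face rises at 50 degrees to the horizontal towards its own +x and holds two markers side by side (at y = +35 and -35 mm) in channels 22 mm wide with 10 mm high ribs; the face ends at x about -1 mm, z 72 mm, beyond which the upper half of each marker stands free. Origin at the centre of its underside
- marker_a: loose marker, 17 mm thick, 135 mm long, 20 g, lying in the stand's channel at y = +35 mm; its length is its own y axis (at first +y points up the slope), its z the outward normal of the slope; origin on its underside at mid length
- marker_b: loose marker, the same as marker_a, in the stand's channel at y = -35 mm
- marker_a_mid (a point): centre of marker_a: on its long axis at mid length; its lower end is 67 mm from here along -y, and the free part for gripping runs from 10 to 60 mm along +y; axes as the marker's
- marker_b_mid (a point): centre of marker_b, likewise
- timer: bystander: loose white bench timer 28 x 66 x 63 mm; origin at the centre of its underside. (The worktop is kept free of other things to the left and right front, x 0.40 to 0.53, |y| 0.27 to 0.42: room for the lid)
- reagent_bottle: bystander: loose brown reagent bottle, 46 mm across, 85 mm tall; origin at the centre of its underside
- label_roll: bystander: loose white roll of labels standing flat, 68 mm across, 40 mm high, between jar and stand; origin at the centre of its underside
Things that resemble listed ones, but are neither listed nor needed, are in the scene too. What is shaped like the marker_b but blue or orange is not meant.

How it is judged:
On the way, in this order (a step that is already met when the one before it is completed fails the run):
1. the lid is tipped up at the lug by more than 11 degrees, its opposite edge still on the rim (within 12 mm) (angle between jar_lid's own z axis and vertical above 0.2 rad and z of lid_far_edge in the frame of jar between 0.073 and 0.097 m and horizontal distance between lid_far_edge and jar below 0.048 m and z of lid_lug in the frame of jar above 0.115 m), for 0.1 s.
2. the lid lies flat, right way up, on the worktop clear of the jar, released (height (world z) of jar_lid between -0.004 and 0.006 m and angle between jar_lid's own z axis and vertical below 0.08 rad and horizontal distance between jar_lid and jar above 0.085 m and contact force between jar_lid and the fingers below 0.1 N), for 0.2 s.
3. one marker stands in the jar, released (((angle between the y axis of marker_a and the z axis of jar, either way round below 0.7 rad and z of marker_a_mid in the frame of jar between 0.03 and 0.09 m and horizontal distance between marker_a_mid and jar below 0.035 m and contact force between marker_a and the fingers below 0.1 N) or (angle between the y axis of marker_b and the z axis of jar, either way round below 0.7 rad and z of marker_b_mid in the frame of jar between 0.03 and 0.09 m and horizontal distance between marker_b_mid and jar below 0.035 m and contact force between marker_b and the fingers below 0.1 N))), for 0.2 s.
4. both markers stand in the jar, released (angle between the y axis of each of marker_a, marker_b and the z axis of jar, either way round below 0.7 rad and z of marker_a_mid in the frame of jar between 0.03 and 0.09 m and horizontal distance between each of marker_a_mid, marker_b_mid and jar below 0.035 m and contact force between each of marker_a, marker_b and the fingers below 0.1 N and z of marker_b_mid in the frame of jar between 0.03 and 0.09 m), for 0.2 s.
At the end, for the whole second after the job is handed in: The lid lies right way up and flat (within 4.5 degrees) on the worktop itself, its centre more than 85 mm from the jar's; both markers stand in the upright jar on its floor, either end up, leaning less than 40 degrees, their middles within 35 mm of the jar's axis; all released and at rest (all of step 2 and all of step 4 and angle between jar's own z axis and vertical below 0.08 rad and linear speed of each of jar, jar_lid, marker_a, marker_b below 0.03 m/s); the robot touches nothing.
It fails at once if the jar is shifted by more than 40 mm (distance of jar from where it was at the start of the episode above 0.04 m).
It fails at once if the jar is tipped by more than 17 degrees (angle between jar's own z axis and vertical above 0.3 rad).
It fails at once if the timer is disturbed (moved more than 20 mm) (distance of timer from where it was at the start of the episode above 0.02 m).
It fails at once if the brown bottle is disturbed (moved more than 20 mm) (distance of reagent_bottle from where it was at the start of the episode above 0.02 m).
It fails at once if the label roll is disturbed (moved more than 20 mm) (distance of label_roll from where it was at the start of the episode above 0.02 m).
It also fails if it takes over 72 s, if anything falls off the work surface, if the arm or the gripper's body presses on something with over 40 N, if the wrist force passes 120 N, or if a joint passes its speed limit or range.

## Working session

There is one attempt and no reset: what is moved stays moved. The work goes in short steps, Python scripts to look and compute and a tool call to move; the robot and the scene stay as the last step left them, time stands still between calls to the robot, and variables do not carry over. Pictures are saved under pics/ and viewed, at most 13 in all, crops included, and the job is handed in when it is done.

Besides the shell and the picture viewer there is one more tool, called after "Call:" as name([rows], argument=value, ...), one row to a line, values as JSON. send_rows: Moves the arm, as the interface text tells. Its arguments: {"type":"object","properties":{"motion":{"type":"array","items":{"type":"object","properties":{"claw":{"type":"number"},"slide":{"type":"array","items":{"type":"number"}},"delta_rot":{"type":"array","items":{"type":"number"}}}}},"grip_force":{"type":"number"}},"required":["motion"]}

```bash
mkdir -p pics; python3 - <<'E'
from bench import ctrl
import cv2,pickle,numpy as np
d={n:ctrl.get_image(n) for n in("side","top")}
pickle.dump(d,open("im0.pkl","wb"))
for n,i in d.items():
    cv2.imwrite(f"pics/{n}0.png",cv2.resize(i["color"],(800,600),interpolation=cv2.INTER_CUBIC))
    print(n,i["fx"],i["fy"],i["cx"],i["cy"],np.round(i["pose"],3).tolist())
s=ctrl.get_state();print(s["position"],s["tool_rot"],s["time"])
E
```

```text
side 469.24913278813614 469.24913278813614 250.80167525157054 192.3526296933894 [[-0.491, -0.502, 0.712, -0.559], [-0.871, 0.286, -0.399, 0.745], [-0.004, -0.817, -0.577, 0.963], [0.0, 0.0, 0.0, 1.0]]
top 442.9171192423899 442.9171192423899 252.41699051052495 188.40931881477402 [[-0.001, -0.995, 0.1, 0.4], [-1.0, 0.002, 0.003, 0.164], [-0.003, -0.1, -0.995, 1.511], [0.0, 0.0, 0.0, 1.0]]
[ 0.21646423 -0.61242166  0.2435824 ] [-3.09471616e+00 -5.30954816e-01  6.00372332e-04] 0.1
```

View pics/top0.png

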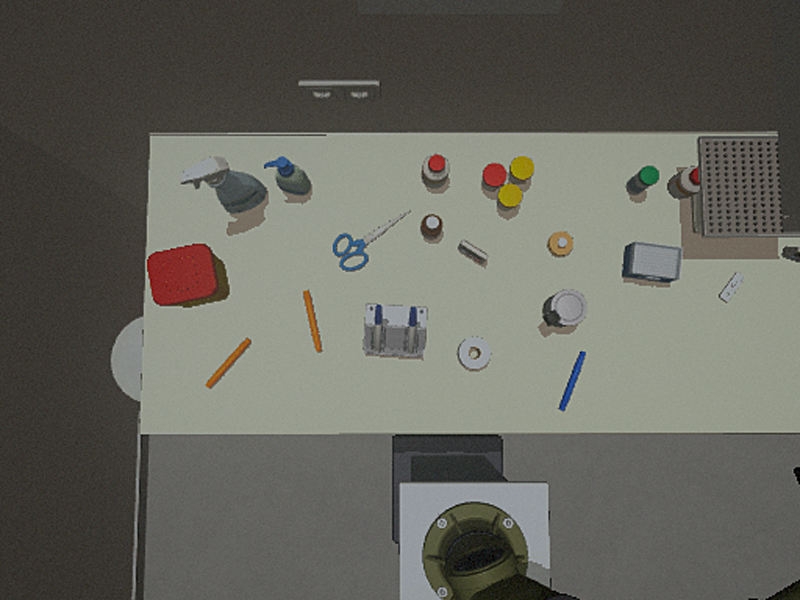

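View pics/side0.png

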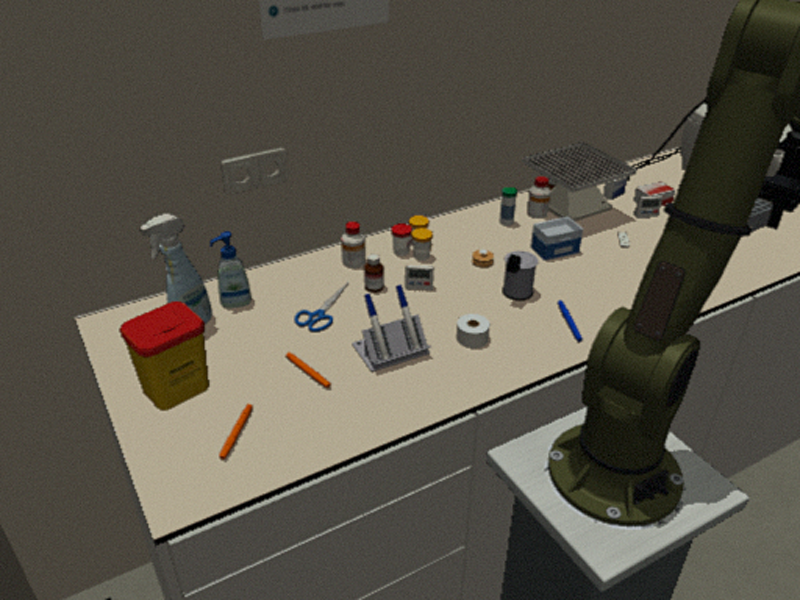

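The top view shows the jar at about (568,308), the lug on its lower left near (550,322), the stand at about (396,330), the roll at (475,353) and the brown bottle at (431,226). I'll zoom in on these.

```bash
python3 - <<'E'
import cv2,pickle,numpy as np
d=pickle.load(open("im0.pkl","rb"))
# crop 50x37.5 -> x8 : 400x300 
def c(n,u,v,s,w=400,h=300):
    m=np.array([[s,0,w/2-s*u],[0,s,h/2-s*v]],float)
    return cv2.warpAffine(d[n]["color"],m,(w,h),flags=cv2.INTER_CUBIC)
a=np.vstack([np.hstack([c("top",360,200,8),c("top",252,212,6)]),np.hstack([c("side",331,175,7),c("side",252,212,5)])])
a=cv2.convertScaleAbs(a,alpha=1.5)
cv2.imwrite("pics/m0.png",a)
E
```

```text
(no output)
```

View pics/m0.png

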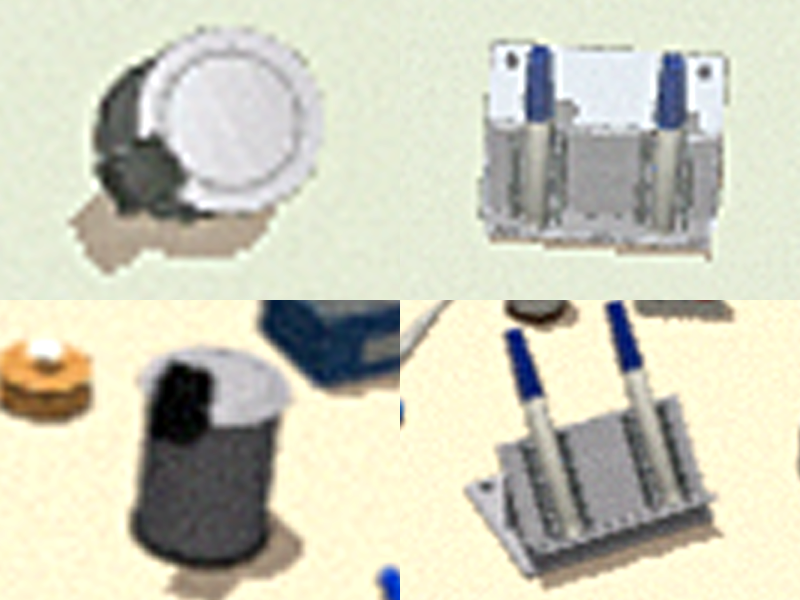

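The crops show the lid disc centred near top crop (232,119). The lug is at about side crop (182,402). Marker a is the left one in both views, with its blue cap end up. Next I'll triangulate.

```bash
cat > h.py <<'E'
import numpy as np,pickle
def ray(i,u,v):
    P=np.array(i["pose"]);d=P[:3,:3]@[(u-i["cx"])/i["fx"],(v-i["cy"])/i["fy"],1]
    return P[:3,3],d/np.linalg.norm(d)
def atz(i,u,v,z):
    o,d=ray(i,u,v);return o+d*(z-o[2])/d[2]
def tri(obs):
    A=0;b=0;R=[ray(*o) for o in obs]
    for o,d in R:
        M=np.eye(3)-np.outer(d,d);A=A+M;b=b+M@o
    p=np.linalg.solve(A,b);return p,[np.linalg.norm((np.eye(3)-np.outer(d,d))@(p-o)) for o,d in R]
def proj(i,p):
    P=np.array(i["pose"]);q=P[:3,:3].T@(np.asarray(p)-P[:3,3]);return np.array([i["fx"]*q[0]/q[2]+i["cx"],i["fy"]*q[1]/q[2]+i["cy"]])
E
python3 - <<'E'
from h import *
np.set_printoptions(precision=4,suppress=True)
d=pickle.load(open("im0.pkl","rb"));T,S=d["top"],d["side"]
print("lid top",atz(T,364,196.1,.089),"side",atz(S,333.1,165.9,.089),"tri",tri([(T,364,196.1),(S,333.1,165.9)]))
print("lug side",atz(S,328.4,168.1,.102), "top", atz(T,360+(145-200)/8,200+(170-150)/8,.112))
P={}
for n,t,s in[("aT",(242,194.5),(234.8,188.4)),("bT",(264.5,195.8),(254.8,183)),("aB",(241.3,225),(246.6,228.6)),("bB",(262.8,225.3),(266.4,222.6))]:
    P[n],e=tri([(T,*t),(S,*s)]);print(n,P[n],e)
for k in"ab":
    v=P[k+"T"]-P[k+"B"];print(k,np.linalg.norm(v),np.degrees(np.arcsin(v[2]/np.linalg.norm(v))),np.degrees(np.arctan2(v[1],v[0])),(P[k+"T"]+P[k+"B"])/2)
print(np.array(T["pose"])[:3,3])
for n,u,v,z in[("roll",475/1.5625,353/1.5625,.04),("bottle",431/1.5625,224/1.5625,.085),("orange",561/1.5625,243/1.5625,.04)]:print(n,atz(T,u,v,z))
from scipy.spatial.transform import Rotation as R
from bench import ctrl
s=ctrl.get_state();print(R.from_rotvec(s["tool_rot"]).as_matrix())
E
```

```text
lid top [ 0.5174 -0.1909  0.089 ] side [ 0.5159 -0.1875  0.089 ] tri (array([ 0.5181, -0.1906,  0.0869]), [np.float64(0.0009520401964452856), np.float64(0.0009520401964451539)])
lug side [ 0.4965 -0.1509  0.102 ] top [ 0.4952 -0.1503  0.112 ]
aT [0.5196 0.1999 0.1242] [np.float64(0.0012025599710439238), np.float64(0.001202559971043745)]
bT [0.5156 0.1295 0.1233] [np.float64(0.0008153144216093877), np.float64(0.0008153144216092874)]
aB [0.427  0.2069 0.0306] [np.float64(0.0013897318500369384), np.float64(0.0013897318500369353)]
bB [0.4261 0.1354 0.0265] [np.float64(0.0016846121665911244), np.float64(0.0016846121665910747)]
a 0.13189121742753515 45.24390891226142 -4.329405816161668 [0.4733 0.2034 0.0774]
b 0.13197742496615944 47.19155910714272 -3.7740924794787305 [0.4708 0.1325 0.0749]
[0.3999 0.1636 1.5114]
roll [ 0.4227 -0.0021  0.04  ]
bottle [0.6912 0.0915 0.085 ]
orange [ 0.6583 -0.1901  0.04  ]
[[ 0.9428  0.3333 -0.0007]
 [ 0.3333 -0.9428  0.0016]
 [-0.0001 -0.0017 -1.    ]]
```

Measured positions, all matching the given sizes and heights:
- Lid centre: about (0.517,-0.190).
- Lug: about (0.496,-0.150), 45 mm from the lid's axis (46 expected).
- Marker middles: about z 0.076.
- Marker length: 132 mm measured, 135 given.

Next I'll plan the approach.

```bash
cat > plan.py <<'E'
# plan(waypoints): each (grasp point xyz, yaw of tool x [deg], tilt about tool y [deg]); prints slide mm / delta_rot per segment
import numpy as np
from scipy.spatial.transform import Rotation as R
from bench import ctrl
def pose(g,yaw,tilt=0):
    r=R.from_euler("z",yaw,degrees=True)*R.from_euler("x",180,degrees=True)*R.from_euler("y",tilt,degrees=True)
    return np.array(g)-r.apply([0,0,.003]),r
def plan(W,start=None):
    s=ctrl.get_state();p,r=(np.array(s["position"]),R.from_rotvec(s["tool_rot"])) if start is None else pose(*start)
    print("t",s["time"],"grasp",np.round(s["position"]+R.from_rotvec(s["tool_rot"]).apply([0,0,.003]),4),"F",np.round(s["ft_force"],1),"w",round(s["grip_width"],3),"q",np.round(s["joint_positions"],2))
    for w in W:
        q,t=pose(*w)
        print(w,"slide",np.round(r.inv().apply(q-p)*1e3,1).tolist(),"rot",np.round((r.inv()*t).as_rotvec(),3).tolist()); p,r=q,t
E
python3 - <<'E'
from plan import *
L=np.array([.5172,-.1893]);u=np.array([np.cos(np.radians(118.9)),np.sin(np.radians(118.9))]);g=L+.047*u
print(g)
plan([((.30,-.48,.24),45),((.38,-.34,.24),75),((.45,-.22,.22),100),((*g,.19),118.9),((*g,.112),118.9)])
E
```

```text
[ 0.49448573 -0.14815317]
t 0.1 grasp [ 0.2165 -0.6124  0.2406] F [-0.5 -0.4 -0.4] w 1.001 q [ 1.25  0.32 -0.07  1.45  0.02  1.37 -0.06]
((0.3, -0.48, 0.24), 45) slide [122.9, -97.0, 0.7] rot [-0.002, -0.0, -0.446]
((0.38, -0.34, 0.24), 75) slide [155.6, -42.4, -0.0] rot [0.0, 0.0, -0.524]
((0.45, -0.22, 0.22), 100) slide [134.0, 36.6, 20.0] rot [0.0, 0.0, -0.436]
((np.float64(0.4944857279870149), np.float64(-0.14815316723099917), 0.19), 118.9) slide [63.0, 56.3, 30.0] rot [0.0, 0.0, -0.33]
((np.float64(0.4944857279870149), np.float64(-0.14815316723099917), 0.112), 118.9) slide [0.0, -0.0, 78.0] rot [0.0, 0.0, 0.0]
```

Call:
send_rows([
  {"claw": 1, "slide": [41, -32, 0], "delta_rot": [0, 0, -0.15]},
  {"claw": 1, "slide": [82, -64, 0], "delta_rot": [0, 0, -0.3]},
  {"claw": 1, "slide": [123, -97, 1], "delta_rot": [-0.002, 0, -0.446]},
  {"claw": 1, "slide": [123, -97, 1], "delta_rot": [-0.002, 0, -0.446]},
])

```text
time: 0.5
position: [0.3056, -0.474, 0.2435]
tool_rot: [-2.894, -1.221, -0.005]
ft_force: [1.1, -0.0, -0.7]
grip_width: 1.002
grip_force: 0.0
```

Call:
send_rows([
  {"claw": 1, "slide": [39, -11, 0], "delta_rot": [0, 0, -0.13]},
  {"claw": 1, "slide": [78, -21, 0], "delta_rot": [0, 0, -0.26]},
  {"claw": 1, "slide": [117, -32, 0], "delta_rot": [0, 0, -0.39]},
  {"claw": 1, "slide": [156, -42, 0], "delta_rot": [0, 0, -0.524]},
  {"claw": 1, "slide": [156, -42, 0], "delta_rot": [0, 0, -0.524]},
])

```text
time: 1.0
position: [0.3844, -0.3347, 0.2435]
tool_rot: [2.48, 1.926, 0.003]
ft_force: [1.0, -0.2, 0.6]
grip_width: 1.004
grip_force: 0.0
```

Call:
send_rows([
  {"claw": 1, "slide": [34, 9, 5], "delta_rot": [0, 0, -0.11]},
  {"claw": 1, "slide": [67, 18, 10], "delta_rot": [0, 0, -0.22]},
  {"claw": 1, "slide": [100, 27, 15], "delta_rot": [0, 0, -0.33]},
  {"claw": 1, "slide": [134, 37, 20], "delta_rot": [0, 0, -0.436]},
  {"claw": 1, "slide": [134, 37, 20], "delta_rot": [0, 0, -0.436]},
])

```text
time: 1.5
position: [0.4531, -0.2158, 0.2226]
tool_rot: [2.009, 2.415, 0.002]
ft_force: [0.2, 0.1, 0.3]
grip_width: 0.998
grip_force: 0.0
```

Call:
send_rows([
  {"claw": 1, "slide": [21, 19, 10], "delta_rot": [0, 0, -0.11]},
  {"claw": 1, "slide": [42, 38, 20], "delta_rot": [0, 0, -0.22]},
  {"claw": 1, "slide": [63, 56, 30], "delta_rot": [0, 0, -0.33]},
  {"claw": 1, "slide": [63, 56, 30], "delta_rot": [0, 0, -0.33]},
  {"claw": 1, "slide": [63, 56, 30], "delta_rot": [0, 0, -0.33]},
])

```text
time: 2.0
position: [0.495, -0.1496, 0.1928]
tool_rot: [1.598, 2.704, -0.003]
ft_force: [-0.3, -1.5, -0.6]
grip_width: 1.0
grip_force: 0.0
```

```bash
python3 - <<'E'
from plan import *
import cv2,pickle
d={n:ctrl.get_image(n) for n in("side","wrist")};pickle.dump(d,open("im1.pkl","wb"))
cv2.imwrite("pics/w1.png",cv2.convertScaleAbs(d["wrist"]["color"],alpha=1.4))
print(d["wrist"]["fx"],np.round(d["wrist"]["pose"],3).tolist())
plan([((.4945,-.1482,.112),118.9)])
E
```

```text
298.3151883780537 [[0.877, 0.459, 0.145, 0.455], [0.481, -0.835, -0.267, -0.078], [-0.002, 0.303, -0.953, 0.333], [0.0, 0.0, 0.0, 1.0]]
t 2.1 grasp [ 0.4949 -0.1507  0.1903] F [-0.2  0.2 -0.1] w 1.0 q [ 0.8   0.11 -0.58  1.83  0.06  1.22  0.69]
((0.4945, -0.1482, 0.112), 118.9) slide [2.6, 0.9, 78.3] rot [-0.001, 0.003, -0.003]
```

View pics/w1.png

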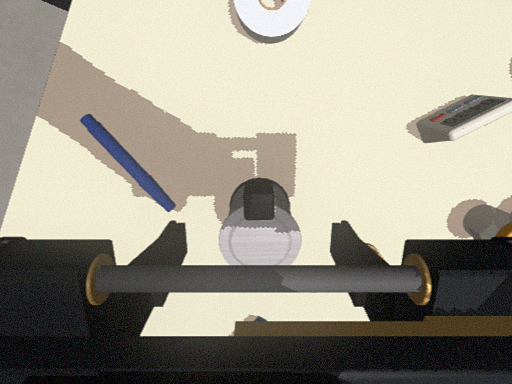

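The wrist view shows the lug straight between the fingers, at about x 246–273, y 179–218, with the disc centred near (260,240). I'll compare that with the prediction.

```bash
python3 - <<'E'
from h import *
import cv2
i=pickle.load(open("im1.pkl","rb"))["wrist"]
L=np.array([.5172,-.1893]);u=np.array([np.cos(np.radians(118.9)),np.sin(np.radians(118.9))]);y=np.array([-u[1],u[0]])
for z in(.119,.089):
    for a,b in((.034,-.012),(.034,.012),(.058,.012),(.058,-.012)):print(z,a,b,np.round(proj(i,[*(L+a*u+b*y),z]),1))
print("discL/R",[np.round(proj(i,[*(L+b*y),.089]),1) for b in(-.038,.038)],"near",np.round(proj(i,[*(L-.038*u),.089]),1))
g=i["color"].max(2);print("lug row205",g[205,236:284].tolist());print("col259",g[172:225,259].tolist())
E
```

```text
0.119 0.034 -0.012 [275.6 217.6]
0.119 0.034 0.012 [244.8 217.7]
0.119 0.058 0.012 [244.2 188.3]
0.119 0.058 -0.012 [276.1 188.3]
0.089 0.034 -0.012 [273.8 203.8]
0.089 0.034 0.012 [246.3 203.8]
0.089 0.058 0.012 [245.9 177.4]
0.089 0.058 -0.012 [274.1 177.4]
discL/R [array([301.9, 238.8]), array([218.2, 238.9])] near [260.1 275. ]
lug row205 [60, 61, 66, 64, 58, 63, 62, 51, 39, 38, 40, 42, 43, 45, 41, 49, 46, 51, 48, 47, 45, 47, 55, 43, 47, 50, 43, 55, 48, 48, 52, 49, 48, 48, 52, 51, 45, 45, 70, 77, 67, 62, 61, 64, 60, 59, 62, 61]
col259 [126, 122, 122, 118, 122, 96, 46, 51, 49, 42, 40, 40, 37, 43, 36, 41, 40, 39, 39, 43, 38, 45, 46, 46, 55, 51, 47, 48, 52, 48, 47, 52, 46, 43, 49, 49, 51, 45, 45, 45, 51, 51, 46, 50, 43, 52, 44, 42, 81, 104, 101, 95, 99]
```

The lug matches the prediction to about 1–2 mm. I'll descend, close on it and then tip.

Call:
send_rows([
  {"claw": 1, "slide": [1, 0, 20], "delta_rot": [0, 0, 0]},
  {"claw": 0.5, "slide": [1, 0, 40], "delta_rot": [0, 0, 0]},
  {"claw": 0.3, "slide": [1, 0, 60], "delta_rot": [0, 0, 0]},
  {"claw": 0.2, "slide": [1, 0, 78], "delta_rot": [0, 0, 0]},
  {"claw": 0.1, "slide": [1, 0, 78], "delta_rot": [0, 0, 0]},
], grip_force=30)

```text
time: 2.6
position: [0.4927, -0.1493, 0.1132]
tool_rot: [-1.599, -2.701, 0.004]
ft_force: [-0.3, -0.1, 0.5]
grip_width: 0.722
grip_force: 0.0
```

Call:
send_rows([
  {"claw": -0.2, "slide": [0, 0, 0], "delta_rot": [0, 0, 0]},
  {"claw": -0.5, "slide": [0, 0, 0], "delta_rot": [0, 0, 0]},
  {"claw": -0.7, "slide": [0, 0, 0], "delta_rot": [0, 0, 0]},
  {"claw": -0.7, "slide": [0, 0, 0], "delta_rot": [0, 0, 0]},
  {"claw": -0.7, "slide": [0, 0, 0], "delta_rot": [0, 0, 0]},
], grip_force=30)

```text
time: 3.1
position: [0.4952, -0.1481, 0.1157]
tool_rot: [1.595, 2.704, -0.002]
ft_force: [0.4, -0.2, 1.6]
grip_width: 0.274
grip_force: 30.0
```

```bash
python3 - <<'E'
from plan import *
s=ctrl.get_state();p=np.array(s["position"]);r=R.from_rotvec(s["tool_rot"]);plan([])
L=np.array([.5172,-.1893]);a=np.radians(118.9);u=np.array([np.cos(a),np.sin(a),0]);piv=np.array([*L,.085])-.034*u
ax=r.apply([0,1,0])
for t in(5,10,15,20):
    q=R.from_rotvec(np.radians(t)*ax);print(t,np.round(r.inv().apply(q.apply(p-piv)+piv-p)*1e3,1),round(np.radians(t),3))
E
```

```text
t 3.1 grasp [ 0.4952 -0.1481  0.1127] F [ 0.4 -0.2  1.6] w 0.274 q [ 0.78  0.19 -0.58  1.92  0.12  1.07  0.65]
5 [-3.   0.  -6.9] 0.087
10 [ -6.6   0.  -13.5] 0.175
15 [-10.7   0.  -19.8] 0.262
20 [-15.4   0.  -25.7] 0.349
```

Call:
send_rows([
  {"claw": -0.7, "slide": [-1.2, 0, -2.8], "delta_rot": [0, 0.035, 0]},
  {"claw": -0.7, "slide": [-2.4, 0, -5.5], "delta_rot": [0, 0.07, 0]},
  {"claw": -0.7, "slide": [-3.7, 0, -8.2], "delta_rot": [0, 0.105, 0]},
  {"claw": -0.7, "slide": [-5.1, 0, -10.9], "delta_rot": [0, 0.14, 0]},
  {"claw": -0.7, "slide": [-6.6, 0, -13.5], "delta_rot": [0, 0.175, 0]},
])

```text
time: 3.6
position: [0.4984, -0.1535, 0.1293]
tool_rot: [-1.518, -2.575, -0.133]
ft_force: [-1.2, 0.6, 1.9]
grip_width: 0.27
grip_force: 30.0
```

Call:
send_rows([
  {"claw": -0.7, "slide": [-2.4, 0, -5.5], "delta_rot": [0, 0.07, 0]},
  {"claw": -0.7, "slide": [-5.1, 0, -10.9], "delta_rot": [0, 0.14, 0]},
  {"claw": -0.7, "slide": [-6.6, 0, -13.5], "delta_rot": [0, 0.175, 0]},
  {"claw": -0.7, "slide": [-6.6, 0, -13.5], "delta_rot": [0, 0.175, 0]},
  {"claw": -0.7, "slide": [-6.6, 0, -13.5], "delta_rot": [0, 0.175, 0]},
])

```text
time: 4.1
position: [0.5029, -0.1624, 0.1409]
tool_rot: [-1.44, -2.44, -0.252]
ft_force: [0.7, -1.9, 0.8]
grip_width: 0.274
grip_force: 30.0
```

```bash
python3 - <<'E'
from plan import *
import cv2,pickle
plan([])
d={n:ctrl.get_image(n) for n in("side","top")};pickle.dump(d,open("im2.pkl","wb"))
def c(n,u,v,s,w=400,h=400):
    m=np.array([[s,0,w/2-s*u],[0,s,h/2-s*v]],float)
    return cv2.warpAffine(d[n]["color"],m,(w,h),flags=cv2.INTER_CUBIC)
cv2.imwrite("pics/m2.png",cv2.convertScaleAbs(np.hstack([c("side",331,165,6),c("top",360,200,6)]),alpha=1.5))
E
```

```text
t 4.1 grasp [ 0.5024 -0.1615  0.1381] F [ 0.7 -1.9  0.8] w 0.274 q [ 0.85  0.4  -0.56  1.66 -0.03  1.39  0.82]
```

View pics/m2.png

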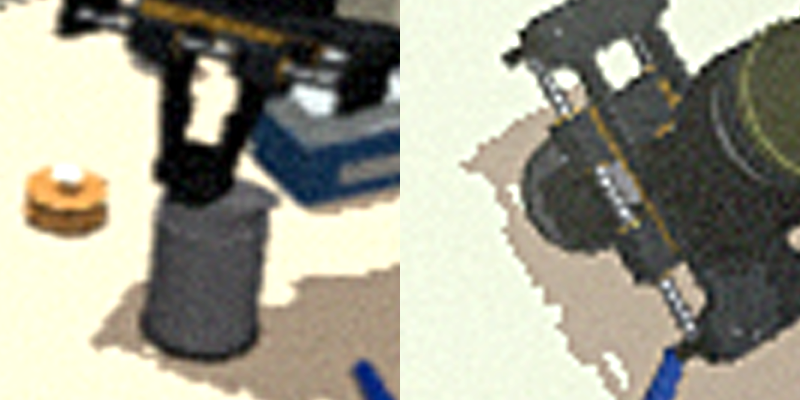

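The side view shows the tipped lid on the upright jar, with forces below 2 N. Next I'll lift it off and carry it to the right-front area.

```bash
python3 - <<'E'
from plan import *
u=np.array([np.cos(np.radians(118.9)),np.sin(np.radians(118.9))]);g=np.array([.46,-.38])+.0467*u
plan([((.5024,-.1615,.205),118.9,20),((.485,-.24,.205),118.9,0),((*g,.16),118.9,0),((*g,.045),118.9),((*g,.033),118.9)])
E
```

```text
t 4.2 grasp [ 0.5022 -0.1608  0.1383] F [ 1.4 -2.7  1.5] w 0.272 q [ 0.85  0.4  -0.56  1.66 -0.03  1.39  0.82]
((0.5024, -0.1615, 0.205), 118.9, 20) slide [21.9, -0.1, -63.0] rot [-0.0, 0.004, 0.001]
((0.485, -0.24, 0.205), 118.9, 0) slide [-55.7, -53.2, -20.4] rot [0.0, -0.349, -0.0]
((np.float64(0.4374307127019914), np.float64(-0.3391158065890992), 0.16), 118.9, 0) slide [-63.8, -89.5, 45.0] rot [0.0, 0.0, 0.0]
((np.float64(0.4374307127019914), np.float64(-0.3391158065890992), 0.045), 118.9) slide [0.0, -0.0, 115.0] rot [0.0, 0.0, 0.0]
((np.float64(0.4374307127019914), np.float64(-0.3391158065890992), 0.033), 118.9) slide [0.0, -0.0, 12.0] rot [0.0, 0.0, 0.0]
```

Call:
send_rows([
  {"claw": -0.7, "slide": [4, 0, -11], "delta_rot": [0, 0, 0]},
  {"claw": -0.7, "slide": [9, 0, -26], "delta_rot": [0, 0, 0]},
  {"claw": -0.7, "slide": [15, 0, -43], "delta_rot": [0, 0, 0]},
  {"claw": -0.7, "slide": [22, 0, -63], "delta_rot": [0, 0.004, 0]},
  {"claw": -0.7, "slide": [22, 0, -63], "delta_rot": [0, 0.004, 0]},
])

```text
time: 4.7
position: [0.5044, -0.1618, 0.2113]
tool_rot: [-1.437, -2.441, -0.257]
ft_force: [-0.9, 0.7, -0.4]
grip_width: 0.272
grip_force: 30.0
```

Call:
send_rows([
  {"claw": -0.7, "slide": [-11, -11, -4], "delta_rot": [0, -0.07, 0]},
  {"claw": -0.7, "slide": [-22, -21, -8], "delta_rot": [0, -0.14, 0]},
  {"claw": -0.7, "slide": [-33, -32, -12], "delta_rot": [0, -0.21, 0]},
  {"claw": -0.7, "slide": [-44, -43, -16], "delta_rot": [0, -0.28, 0]},
  {"claw": -0.7, "slide": [-56, -53, -20], "delta_rot": [0, -0.349, 0]},
])

```text
time: 5.2
position: [0.4846, -0.2397, 0.2069]
tool_rot: [-1.594, -2.706, -0.0]
ft_force: [-0.6, -0.5, -1.8]
grip_width: 0.274
grip_force: 30.0
```

Call:
send_rows([
  {"claw": -0.7, "slide": [-13, -18, 9], "delta_rot": [0, 0, 0]},
  {"claw": -0.7, "slide": [-26, -36, 18], "delta_rot": [0, 0, 0]},
  {"claw": -0.7, "slide": [-38, -54, 27], "delta_rot": [0, 0, 0]},
  {"claw": -0.7, "slide": [-51, -72, 36], "delta_rot": [0, 0, 0]},
  {"claw": -0.7, "slide": [-64, -90, 45], "delta_rot": [0, 0, 0]},
])

```text
time: 5.7
position: [0.4366, -0.3391, 0.1612]
tool_rot: [-1.593, -2.703, -0.003]
ft_force: [1.4, -0.2, -1.5]
grip_width: 0.277
grip_force: 30.0
```

Call:
send_rows([
  {"claw": -0.7, "slide": [0, 0, 25], "delta_rot": [0, 0, 0]},
  {"claw": -0.7, "slide": [0, 0, 50], "delta_rot": [0, 0, 0]},
  {"claw": -0.7, "slide": [0, 0, 75], "delta_rot": [0, 0, 0]},
  {"claw": -0.7, "slide": [0, 0, 100], "delta_rot": [0, 0, 0]},
  {"claw": -0.7, "slide": [0, 0, 105], "delta_rot": [0, 0, 0]},
])

```text
time: 6.2
position: [0.4349, -0.3368, 0.0537]
tool_rot: [-1.591, -2.698, -0.005]
ft_force: [-0.4, -0.4, -1.5]
grip_width: 0.272
grip_force: 30.0
```

```bash
python3 - <<'E'
from plan import *
import cv2,pickle
d={n:ctrl.get_image(n) for n in("side","top")};pickle.dump(d,open("im3.pkl","wb"))
plan([((.4374,-.3391,.034),118.9)])
def c(n,u,v,s,w=400,h=400):
    m=np.array([[s,0,w/2-s*u],[0,s,h/2-s*v]],float)
    return cv2.warpAffine(d[n]["color"],m,(w,h),flags=cv2.INTER_CUBIC)
cv2.imwrite("pics/m3.png",cv2.convertScaleAbs(np.hstack([c("side",375,185,4),c("top",375,200,4)]),alpha=1.5))
E
```

```text
t 6.3 grasp [ 0.4365 -0.338   0.0531] F [-0.9  0.1 -0.6] w 0.276 q [ 1.    0.32 -0.44  1.88  0.16  0.98  0.99]
((0.4374, -0.3391, 0.034), 118.9) slide [-1.5, 0.3, 19.1] rot [-0.001, -0.006, 0.001]
```

View pics/m3.png

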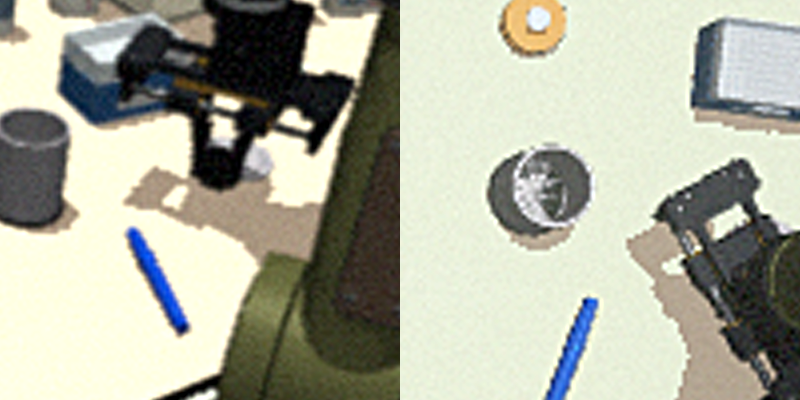

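The jar stands open, its rim centred near (552,186) in the right crop, and the lid is held level above clear worktop. I'll lower it and release.

Call:
send_rows([
  {"claw": -0.7, "slide": [0, 0, 7], "delta_rot": [0, 0, 0]},
  {"claw": -0.7, "slide": [0, 0, 12], "delta_rot": [0, -0.003, 0]},
  {"claw": -0.7, "slide": [0, 0, 16], "delta_rot": [0, -0.006, 0]},
  {"claw": -0.7, "slide": [0, 0, 18], "delta_rot": [0, -0.006, 0]},
  {"claw": -0.7, "slide": [0, 0, 18.5], "delta_rot": [0, -0.006, 0]},
])

```text
time: 6.8
position: [0.4371, -0.3389, 0.0383]
tool_rot: [1.595, 2.704, -0.002]
ft_force: [-0.4, 0.1, -1.1]
grip_width: 0.27
grip_force: 30.0
```

```bash
python3 - <<'E'
from plan import *
from h import *
plan([]);i=pickle.load(open("im3.pkl","rb"))["top"];print(atz(i,363,196.5,.085))
E
```

```text
t 6.8 grasp [ 0.4371 -0.3389  0.0353] F [-0.4  0.1 -1.1] w 0.27 q [ 0.99  0.35 -0.44  1.9   0.18  0.94  0.98]
[ 0.51639911 -0.18863602  0.085     ]
```

Call:
send_rows([
  {"claw": -0.7, "slide": [0, 0, 1], "delta_rot": [0, 0, 0]},
  {"claw": -0.7, "slide": [0, 0, 1.5], "delta_rot": [0, 0, 0]},
  {"claw": -0.3, "slide": [0, 0, 1.5], "delta_rot": [0, 0, 0]},
  {"claw": 0, "slide": [0, 0, 1.5], "delta_rot": [0, 0, 0]},
  {"claw": 0, "slide": [0, 0, 1.5], "delta_rot": [0, 0, 0]},
])

```text
time: 7.3
position: [0.4374, -0.3391, 0.0371]
tool_rot: [1.594, 2.703, -0.003]
ft_force: [1.4, -0.5, 0.8]
grip_width: 0.442
grip_force: 0.0
```

Call:
send_rows([
  {"claw": 0, "slide": [0, 0, 0], "delta_rot": [0, 0, 0]},
  {"claw": 0, "slide": [0, 0, -30], "delta_rot": [0, 0, 0]},
  {"claw": 0, "slide": [0, 0, -70], "delta_rot": [0, 0, 0]},
  {"claw": 0, "slide": [0, 0, -115], "delta_rot": [0, 0, 0]},
  {"claw": 0, "slide": [0, 0, -160], "delta_rot": [0, 0, 0]},
])

```text
time: 7.8
position: [0.4366, -0.3383, 0.1985]
tool_rot: [1.595, 2.704, -0.002]
ft_force: [0.6, -0.8, -0.1]
grip_width: 0.504
grip_force: 0.0
```

```bash
python3 - <<'E'
from plan import *
m={"a":np.array([.4733,.2034,.0774]),"b":np.array([.4708,.1325,.0749])}
ax=np.array([.643*np.cos(np.radians(-4)),.643*np.sin(np.radians(-4)),.766])
g={k:m[k]*[1,1,0]+[0,0,.0775]+.038*ax for k in m};print(g)
b=g["b"]
plan([((.42,-.25,.22),140),((.44,-.10,.22),158),((.45,.05,.22),176),((b[0],b[1],.20),176)])
E
```

```text
{'a': array([0.49767448, 0.20169557, 0.106608  ]), 'b': array([0.49517448, 0.13079557, 0.106608  ])}
t 7.8 grasp [ 0.4366 -0.3383  0.1955] F [ 0.6 -0.8 -0.1] w 0.504 q [ 1.03  0.17 -0.46  1.75  0.08  1.24  1.05]
((0.42, -0.25, 0.22), 140) slide [85.2, 28.2, -24.8] rot [-0.001, 0.003, -0.367]
((0.44, -0.1, 0.22), 158) slide [81.1, 127.8, 0.0] rot [-0.0, 0.0, -0.314]
((0.45, 0.05, 0.22), 176) slide [46.9, 142.8, 0.0] rot [0.0, 0.0, -0.314]
((np.float64(0.4951744800040485), np.float64(0.13079557032053604), 0.2), 176) slide [-39.4, 83.7, 20.0] rot [0.0, 0.0, 0.0]
```

Call:
send_rows([
  {"claw": 0, "slide": [28, 9, -8], "delta_rot": [0, 0, -0.12]},
  {"claw": 0, "slide": [57, 19, -17], "delta_rot": [0, 0, -0.24]},
  {"claw": 0, "slide": [85, 28, -25], "delta_rot": [0, 0.003, -0.367]},
  {"claw": 0, "slide": [85, 28, -25], "delta_rot": [0, 0.003, -0.367]},
])

```text
time: 8.2
position: [0.4211, -0.2469, 0.2232]
tool_rot: [1.064, 2.954, -0.002]
ft_force: [-0.6, -0.3, 0.0]
grip_width: 0.506
grip_force: 0.0
```

Call:
send_rows([
  {"claw": 0, "slide": [20, 32, 0], "delta_rot": [0, 0, -0.08]},
  {"claw": 0, "slide": [40, 64, 0], "delta_rot": [0, 0, -0.16]},
  {"claw": 0, "slide": [60, 96, 0], "delta_rot": [0, 0, -0.24]},
  {"claw": 0, "slide": [81, 128, 0], "delta_rot": [0, 0, -0.314]},
  {"claw": 0, "slide": [81, 128, 0], "delta_rot": [0, 0, -0.314]},
])

```text
time: 8.7
position: [0.4416, -0.0954, 0.2219]
tool_rot: [0.588, 3.085, 0.001]
ft_force: [0.4, 0.1, 0.1]
grip_width: 0.499
grip_force: 0.0
```

Call:
send_rows([
  {"claw": 0, "slide": [12, 36, 0], "delta_rot": [0, 0, -0.08]},
  {"claw": 0, "slide": [24, 72, 0], "delta_rot": [0, 0, -0.16]},
  {"claw": 0, "slide": [36, 108, 0], "delta_rot": [0, 0, -0.24]},
  {"claw": 0, "slide": [47, 143, 0], "delta_rot": [0, 0, -0.314]},
  {"claw": 0, "slide": [47, 143, 0], "delta_rot": [0, 0, -0.314]},
])

```text
time: 9.2
position: [0.4511, 0.0544, 0.222]
tool_rot: [0.099, 3.139, 0.002]
ft_force: [-0.4, 0.2, 0.6]
grip_width: 0.498
grip_force: 0.0
```

Call:
send_rows([
  {"claw": 0, "slide": [-13, 28, 7], "delta_rot": [0, 0, 0]},
  {"claw": 0, "slide": [-26, 56, 14], "delta_rot": [0, 0, 0]},
  {"claw": 0, "slide": [-39, 84, 20], "delta_rot": [0, 0, 0]},
  {"claw": 0, "slide": [-39, 84, 20], "delta_rot": [0, 0, 0]},
  {"claw": 0, "slide": [-39, 84, 20], "delta_rot": [0, 0, 0]},
])

```text
time: 9.7
position: [0.4956, 0.1299, 0.2008]
tool_rot: [-0.112, -3.138, -0.0]
ft_force: [0.1, -0.5, 0.2]
grip_width: 0.499
grip_force: 0.0
```

```bash
python3 - <<'E'
from plan import *
from h import proj
import cv2,pickle
d={n:ctrl.get_image(n) for n in("side","wrist")};pickle.dump(d,open("im4.pkl","wb"))
plan([])
cv2.imwrite("pics/m4.png",cv2.convertScaleAbs(cv2.resize(d["wrist"]["color"],(800,600)),alpha=1.4))
ax=np.array([.643*np.cos(np.radians(-4)),.643*np.sin(np.radians(-4)),.766])
for n,m in(("a",[.4733,.2034,.0775]),("b",[.4708,.1325,.0775])):
    print(n,[np.round(proj(d["wrist"],m+ax*t)*1.5625,1) for t in(-.067,0,.038,.067)])
E
```

```text
t 9.8 grasp [0.4956 0.1288 0.1983] F [ 0.2  0.4 -0.2] w 0.499 q [ 0.6   0.14 -0.97  1.82  0.12  1.25  1.1 ]
a [array([516.3, 165. ]), array([531.6, 246.2]), array([542.3, 302.8]), array([551.7, 352.7])]
b [array([407.6, 169.2]), array([408.3, 250.7]), array([408.7, 307.5]), array([409.2, 357.5])]
```

View pics/m4.png

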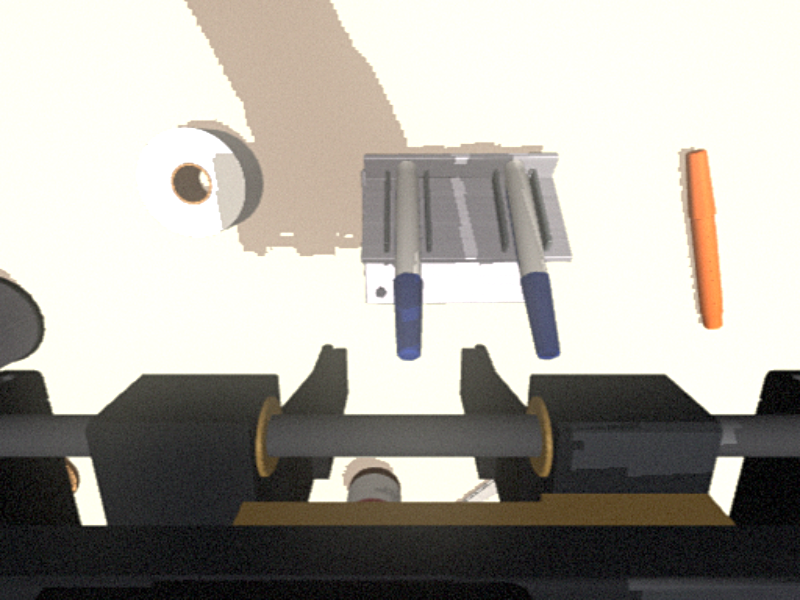

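Marker b lies between the fingers, its cap end at about (408,357) and its foot at (406,163). That matches the prediction to 1–2 mm. I'll descend and grip it.

```bash
python3 - <<'E'
from plan import *
b=(.4952,.1308,.1066);v=np.array([np.cos(np.radians(-4)),np.sin(np.radians(-4))]);j=np.array([.5165,-.188])
f=j+.016*v;print(f)
plan([(b,176),((.4952,.1308,.21),176),((.50,.05,.235),176,-15),((.515,-.08,.235),176,-30),((*f,.235),176,-40),((*f,.12),176,-40)])
E
```

```text
[ 0.53246102 -0.1891161 ]
t 9.8 grasp [0.4956 0.1288 0.1983] F [ 0.2  0.4 -0.2] w 0.499 q [ 0.6   0.14 -0.97  1.82  0.12  1.25  1.1 ]
((0.4952, 0.1308, 0.1066), 176) slide [0.5, 2.1, 91.7] rot [-0.002, -0.001, -0.004]
((0.4952, 0.1308, 0.21), 176) slide [-0.0, 0.0, -103.4] rot [0.0, 0.0, 0.0]
((0.5, 0.05, 0.235), 176, -15) slide [-9.6, -80.3, -24.9] rot [0.0, -0.262, -0.0]
((0.515, -0.08, 0.235), 176, -30) slide [-22.4, -128.6, 6.3] rot [0.0, -0.262, 0.0]
((np.float64(0.5324610248041571), np.float64(-0.189116103579906), 0.235), 176, -40) slide [-21.2, -107.6, 12.6] rot [0.0, -0.175, 0.0]
((np.float64(0.5324610248041571), np.float64(-0.189116103579906), 0.12), 176, -40) slide [73.9, -0.0, 88.1] rot [0.0, 0.0, 0.0]
```

Call:
send_rows([
  {"claw": 0, "slide": [0.5, 2, 23], "delta_rot": [0, 0, -0.004]},
  {"claw": 0, "slide": [0.5, 2, 46], "delta_rot": [0, 0, -0.004]},
  {"claw": 0, "slide": [0.5, 2, 69], "delta_rot": [0, 0, -0.004]},
  {"claw": 0, "slide": [0.5, 2, 92], "delta_rot": [0, 0, -0.004]},
  {"claw": 0, "slide": [0.5, 2, 92], "delta_rot": [0, 0, -0.004]},
], grip_force=15)

```text
time: 10.3
position: [0.4931, 0.1301, 0.1071]
tool_rot: [-0.109, -3.135, 0.004]
ft_force: [0.4, -1.0, -0.4]
grip_width: 0.499
grip_force: 0.0
```

Call:
send_rows([
  {"claw": -0.3, "slide": [0, 0, 0], "delta_rot": [0, 0, 0]},
  {"claw": -0.6, "slide": [0, 0, 0], "delta_rot": [0, 0, 0]},
  {"claw": -0.9, "slide": [0, 0, 0], "delta_rot": [0, 0, 0]},
  {"claw": -0.9, "slide": [0, 0, 0], "delta_rot": [0, 0, 0]},
  {"claw": -0.9, "slide": [0, 0, 0], "delta_rot": [0, 0, 0]},
])

```text
time: 10.8
position: [0.4957, 0.1328, 0.1101]
tool_rot: [0.105, 3.139, -0.001]
ft_force: [0.7, -0.1, 2.4]
grip_width: 0.17
grip_force: 14.9
```

Call:
send_rows([
  {"claw": -0.9, "slide": [0, 0, -10], "delta_rot": [0, 0, 0]},
  {"claw": -0.9, "slide": [0, 0, -30], "delta_rot": [0, 0, 0]},
  {"claw": -0.9, "slide": [0, 0, -55], "delta_rot": [0, 0, 0]},
  {"claw": -0.9, "slide": [0, 0, -80], "delta_rot": [0, 0, 0]},
  {"claw": -0.9, "slide": [0, 0, -103], "delta_rot": [0, 0, 0]},
])

```text
time: 11.3
position: [0.4951, 0.1331, 0.2143]
tool_rot: [0.104, 3.139, -0.0]
ft_force: [0.3, 0.4, -0.6]
grip_width: 0.167
grip_force: 14.9
```

Call:
send_rows([
  {"claw": -0.9, "slide": [-2, -16, -5], "delta_rot": [0, -0.052, 0]},
  {"claw": -0.9, "slide": [-4, -32, -10], "delta_rot": [0, -0.104, 0]},
  {"claw": -0.9, "slide": [-6, -48, -15], "delta_rot": [0, -0.157, 0]},
  {"claw": -0.9, "slide": [-8, -64, -20], "delta_rot": [0, -0.21, 0]},
  {"claw": -0.9, "slide": [-10, -80, -25], "delta_rot": [0, -0.262, 0]},
])

```text
time: 11.8
position: [0.4998, 0.052, 0.2385]
tool_rot: [0.095, 2.875, -0.014]
ft_force: [0.0, 0.2, -0.9]
grip_width: 0.172
grip_force: 14.9
```

Call:
send_rows([
  {"claw": -0.9, "slide": [-4, -26, 1], "delta_rot": [0, -0.052, 0]},
  {"claw": -0.9, "slide": [-9, -52, 2], "delta_rot": [0, -0.104, 0]},
  {"claw": -0.9, "slide": [-13, -77, 4], "delta_rot": [0, -0.157, 0]},
  {"claw": -0.9, "slide": [-18, -103, 5], "delta_rot": [0, -0.21, 0]},
  {"claw": -0.9, "slide": [-22, -129, 6], "delta_rot": [0, -0.262, 0]},
])

```text
time: 12.3
position: [0.5151, -0.0796, 0.2377]
tool_rot: [0.088, 2.615, -0.025]
ft_force: [-0.3, -0.4, -0.2]
grip_width: 0.171
grip_force: 14.9
```

Call:
send_rows([
  {"claw": -0.9, "slide": [-5, -27, 3], "delta_rot": [0, -0.044, 0]},
  {"claw": -0.9, "slide": [-11, -54, 6], "delta_rot": [0, -0.088, 0]},
  {"claw": -0.9, "slide": [-16, -81, 9], "delta_rot": [0, -0.13, 0]},
  {"claw": -0.9, "slide": [-21, -108, 13], "delta_rot": [0, -0.175, 0]},
  {"claw": -0.9, "slide": [-21, -108, 13], "delta_rot": [0, -0.175, 0]},
])

```text
time: 12.8
position: [0.5314, -0.191, 0.2362]
tool_rot: [0.088, 2.442, -0.031]
ft_force: [0.5, 1.0, -0.3]
grip_width: 0.17
grip_force: 14.9
```

```bash
python3 - <<'E'
from plan import *
import cv2,pickle
d={n:ctrl.get_image(n) for n in("side","top","wrist")};pickle.dump(d,open("im5.pkl","wb"))
plan([((.5325,-.189,.12),176,-40)])
def c(n,u,v,s,w=400,h=300):
    m=np.array([[s,0,w/2-s*u],[0,s,h/2-s*v]],float)
    return cv2.warpAffine(d[n]["color"],m,(w,h),flags=cv2.INTER_CUBIC)
cv2.imwrite("pics/m5.png",cv2.convertScaleAbs(np.vstack([np.hstack([c("side",331,150,4),c("top",363,197,6)]),np.hstack([cv2.resize(d["wrist"]["color"],(400,300)),c("side",400,190,2)])]),alpha=1.5))
E
```

```text
t 12.95 grasp [ 0.5345 -0.1867  0.2344] F [-0.5 -0.7  0. ] w 0.167 q [ 0.28 -0.27  0.13  2.23 -0.37  0.54  2.18]
((0.5325, -0.189, 0.12), 176, -40) slide [74.9, -2.4, 86.5] rot [0.003, -0.001, 0.003]
```

View pics/m5.png

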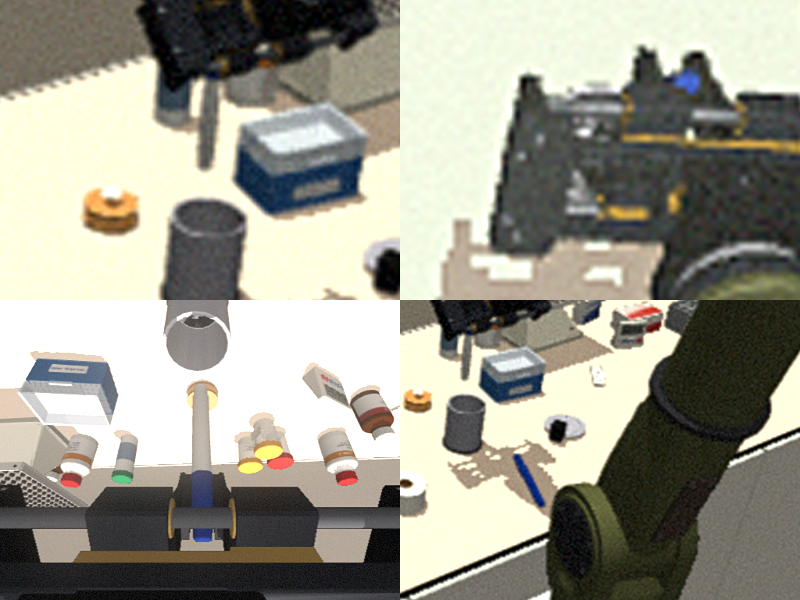

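The marker hangs vertically in the grip with its foot near side crop (205,165) and wrist crop (202,388), the jar is upright, and the lid lies flat on the worktop. I'll check where the foot is relative to the jar.

```bash
python3 - <<'E'
from h import *
d=pickle.load(open("im5.pkl","rb"));S,W,T=d["side"],d["wrist"],d["top"]
p,e=tri([(S,332.25,153.75),(W,258.6,112.6)]);print("foot",p,e)
print("cap top view",atz(T,363+(687-600)/6,197+(82-150)/6,.2344+.029))
# jar rim in side: ellipse centre crop (207,219)
print("jar",atz(S,331+7/4,150+(219-150)/4,.085), "wrist jar rim", atz(W,198*1.28,342*1.28-300*1.28-0,.085))
E
```

```text
foot [ 0.52813566 -0.18774871  0.13213142] [np.float64(0.00030617439701112703), np.float64(0.0003061743970111681)]
cap top view [ 0.53251828 -0.18640662  0.2634    ]
jar [ 0.5142649  -0.18519596  0.085     ] wrist jar rim [ 0.51375002 -0.19055474  0.085     ]
```

Call:
send_rows([
  {"claw": -0.9, "slide": [13, 0, 15], "delta_rot": [0, 0, 0]},
  {"claw": -0.9, "slide": [26, -1, 31], "delta_rot": [0, 0, 0]},
  {"claw": -0.9, "slide": [39, -1, 46], "delta_rot": [0, 0, 0]},
  {"claw": -0.9, "slide": [52, -1, 62], "delta_rot": [0, 0, 0]},
  {"claw": -0.9, "slide": [65, -1, 77], "delta_rot": [0, 0, 0]},
])

```text
time: 13.45
position: [0.5327, -0.1871, 0.1356]
tool_rot: [0.078, 2.442, -0.029]
ft_force: [1.0, -0.3, 0.7]
grip_width: 0.168
grip_force: 14.9
```

Call:
send_rows([
  {"claw": -0.9, "slide": [3, 0, 4], "delta_rot": [0, 0, 0]},
  {"claw": -0.9, "slide": [6, 0, 7], "delta_rot": [0, 0, 0]},
  {"claw": -0.9, "slide": [8, 0, 9.5], "delta_rot": [0, 0, 0]},
  {"claw": -0.9, "slide": [10, 0, 12], "delta_rot": [0, 0, 0]},
  {"claw": -0.9, "slide": [10, 0, 12], "delta_rot": [0, 0, 0]},
])

```text
time: 13.95
position: [0.5323, -0.1883, 0.1201]
tool_rot: [0.081, 2.442, -0.03]
ft_force: [-0.2, 0.2, -0.3]
grip_width: 0.167
grip_force: 14.9
```

```bash
python3 - <<'E'
from plan import *
plan([((.533,-.188,.111),176,-40)])
E
```

```text
t 13.95 grasp [ 0.5342 -0.1884  0.1178] F [-0.2  0.2 -0.3] w 0.167 q [ 0.1  -0.1   0.32  2.36 -0.77  0.29  2.62]
((0.533, -0.188, 0.111), 176, -40) slide [5.3, 0.4, 4.4] rot [0.002, -0.0, 0.003]
```

Joint 7 is close to its limit, so I'll turn the yaw back about the marker's axis while lowering.

```bash
python3 - <<'E'
from plan import *
plan([((.533,-.188,.1175),160,-40),((.533,-.188,.111),160,-40)])
E
```

```text
t 13.95 grasp [ 0.5342 -0.1884  0.1178] F [-0.2  0.2 -0.3] w 0.167 q [ 0.1  -0.1   0.32  2.36 -0.77  0.29  2.62]
((0.533, -0.188, 0.1175), 160, -40) slide [1.0, 0.9, -0.5] rot [0.182, 0.0, 0.217]
((0.533, -0.188, 0.111), 160, -40) slide [4.2, -0.0, 5.0] rot [0.0, 0.0, 0.0]
```

Call:
send_rows([
  {"claw": -0.9, "slide": [0.2, 0.2, 0], "delta_rot": [0.045, 0, 0.054]},
  {"claw": -0.9, "slide": [0.5, 0.4, 0], "delta_rot": [0.09, 0, 0.108]},
  {"claw": -0.9, "slide": [0.7, 0.7, 0], "delta_rot": [0.135, 0, 0.162]},
  {"claw": -0.9, "slide": [1, 0.9, -0.5], "delta_rot": [0.182, 0, 0.217]},
  {"claw": -0.9, "slide": [1, 0.9, -0.5], "delta_rot": [0.182, 0, 0.217]},
])

```text
time: 14.45
position: [0.53, -0.1881, 0.1193]
tool_rot: [0.388, 2.424, -0.143]
ft_force: [-0.5, -0.5, -0.0]
grip_width: 0.171
grip_force: 14.9
```

Call:
send_rows([
  {"claw": -0.9, "slide": [1, 0, 1.2], "delta_rot": [0, 0, 0]},
  {"claw": -0.9, "slide": [2, 0, 2.4], "delta_rot": [0, 0, 0]},
  {"claw": -0.9, "slide": [3, 0, 3.6], "delta_rot": [0, 0, 0]},
  {"claw": -0.9, "slide": [4, 0, 4.8], "delta_rot": [0, 0, 0]},
  {"claw": -0.9, "slide": [4, 0, 4.8], "delta_rot": [0, 0, 0]},
])

```text
time: 14.95
position: [0.5312, -0.1889, 0.1142]
tool_rot: [0.386, 2.421, -0.143]
ft_force: [-0.7, -0.3, 5.0]
grip_width: 0.168
grip_force: 15.0
```

```bash
python3 - <<'E'
from plan import *
plan([])
E
```

```text
t 14.95 grasp [ 0.533  -0.1895  0.1119] F [-0.7 -0.3  5. ] w 0.168 q [ 0.5  -0.1  -0.21  2.38  0.03  0.16  1.51]
```

Upward force of 5 N: the marker is standing on the jar floor. I'll release it and back off along the tool axis.

Call:
send_rows([
  {"claw": -0.9, "slide": [-0.3, 0, -0.4], "delta_rot": [0, 0, 0]},
  {"claw": -0.5, "slide": [-0.3, 0, -0.4], "delta_rot": [0, 0, 0]},
  {"claw": -0.3, "slide": [-0.3, 0, -0.4], "delta_rot": [0, 0, 0]},
  {"claw": -0.3, "slide": [-0.3, 0, -0.4], "delta_rot": [0, 0, 0]},
  {"claw": -0.3, "slide": [-0.3, 0, -0.4], "delta_rot": [0, 0, 0]},
])

```text
time: 15.45
position: [0.5291, -0.188, 0.1122]
tool_rot: [0.387, 2.426, -0.142]
ft_force: [0.4, 0.1, 0.4]
grip_width: 0.34
grip_force: 0.0
```

Call:
send_rows([
  {"claw": -0.3, "slide": [0, 0, -10], "delta_rot": [0, 0, 0]},
  {"claw": -0.3, "slide": [0, 0, -25], "delta_rot": [0, 0, 0]},
  {"claw": -0.3, "slide": [0, 0, -45], "delta_rot": [0, 0, 0]},
  {"claw": -0.3, "slide": [0, 0, -70], "delta_rot": [0, 0, 0]},
  {"claw": -0.3, "slide": [0, 0, -95], "delta_rot": [0, 0, 0]},
])

```text
time: 15.95
position: [0.492, -0.1767, 0.1706]
tool_rot: [0.389, 2.439, -0.138]
ft_force: [1.3, -0.2, 0.1]
grip_width: 0.353
grip_force: 0.0
```

```bash
python3 - <<'E'
from plan import *
import cv2,pickle
d={n:ctrl.get_image(n) for n in("side","top","wrist")};pickle.dump(d,open("im6.pkl","wb"))
plan([])
def c(n,u,v,s,w=400,h=300):
    m=np.array([[s,0,w/2-s*u],[0,s,h/2-s*v]],float)
    return cv2.warpAffine(d[n]["color"],m,(w,h),flags=cv2.INTER_CUBIC)
cv2.imwrite("pics/m6.png",cv2.convertScaleAbs(np.vstack([np.hstack([c("side",331,165,6),c("top",363,197,6)]),np.hstack([cv2.resize(d["wrist"]["color"],(400,300)),c("top",252,212,6)])]),alpha=1.5))
E
```

```text
t 16.1 grasp [ 0.4961 -0.1783  0.1711] F [0.1 0.4 0. ] w 0.352 q [ 0.48 -0.3  -0.18  2.39 -0.1   0.37  1.63]
```

View pics/m6.png

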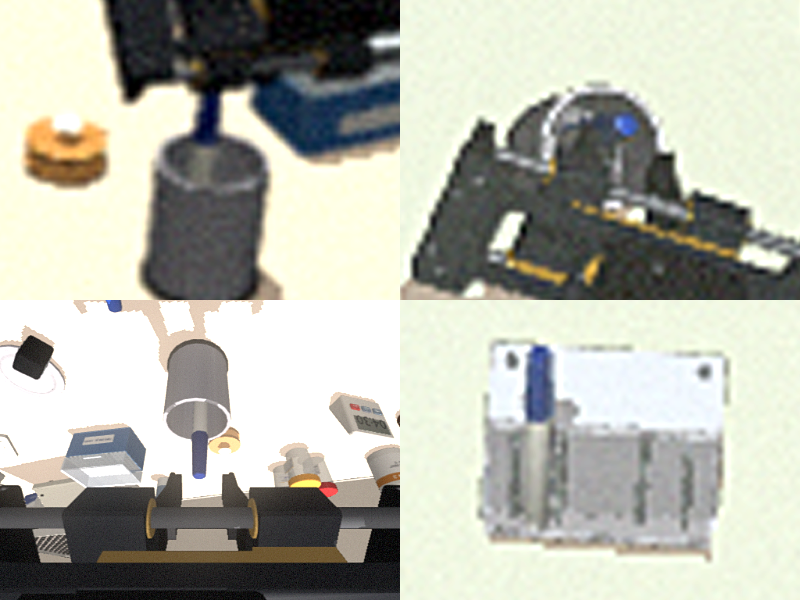

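Marker b stands upright in the jar with its cap near (626,125) in the top crop, and marker a is still in the stand. Now I'll fetch marker a.

```bash
python3 - <<'E'
from plan import *
from h import *
d=pickle.load(open("im6.pkl","rb"));T=d["top"]
print("cap b",atz(T,367.3,192.8,.14),"jar rim",atz(T,363+(603-600)/6,197+(144-150)/6,.085))
plan([((.455,-.10,.23),166,-25),((.46,.03,.23),176,-5),((.48,.15,.22),176,10),((.4977,.2005,.18),176,10),((.4977,.2005,.1066),176,10)])
E
```

```text
cap b [ 0.52341127 -0.18870308  0.14      ] jar rim [ 0.51801557 -0.19029156  0.085     ]
t 16.1 grasp [ 0.4961 -0.1783  0.1711] F [0.1 0.4 0. ] w 0.352 q [ 0.48 -0.3  -0.18  2.39 -0.1   0.37  1.63]
((0.455, -0.1, 0.23), 166, -25) slide [11.2, 61.5, -85.6] rot [-0.039, 0.247, -0.061]
((0.46, 0.03, 0.23), 176, -5) slide [23.1, 127.3, -11.1] rot [-0.045, 0.348, -0.169]
((0.48, 0.15, 0.22), 176, 10) slide [-11.4, 121.1, 11.1] rot [-0.0, 0.262, 0.0]
((0.4977, 0.2005, 0.18), 176, 10) slide [-20.9, 51.6, 36.9] rot [0.0, 0.0, 0.0]
((0.4977, 0.2005, 0.1066), 176, 10) slide [-12.7, -0.0, 72.3] rot [0.0, 0.0, 0.0]
```

Call:
send_rows([
  {"claw": -0.3, "slide": [0, 0, -17], "delta_rot": [0, 0.03, 0]},
  {"claw": -0.3, "slide": [3, 10, -34], "delta_rot": [-0.01, 0.08, -0.02]},
  {"claw": -0.3, "slide": [6, 25, -52], "delta_rot": [-0.02, 0.14, -0.03]},
  {"claw": -0.3, "slide": [9, 43, -70], "delta_rot": [-0.03, 0.19, -0.045]},
  {"claw": -0.3, "slide": [11, 62, -86], "delta_rot": [-0.04, 0.247, -0.06]},
])

```text
time: 16.6
position: [0.4721, -0.1022, 0.2083]
tool_rot: [0.334, 2.727, -0.057]
ft_force: [0.5, 0.6, 0.7]
grip_width: 0.35
grip_force: 0.0
```

```bash
python3 - <<'E'
from plan import *
plan([((.46,.03,.23),176,-5),((.48,.15,.22),176,10),((.4977,.2005,.18),176,10),((.4977,.2005,.1066),176,10)])
E
```

```text
t 16.6 grasp [ 0.4732 -0.1025  0.2055] F [0.5 0.6 0.7] w 0.35 q [ 0.04 -0.3   0.07  2.2   0.08  0.85  1.4 ]
((0.46, 0.03, 0.23), 176, -5) slide [31.2, 125.6, -38.9] rot [-0.035, 0.308, -0.17]
((0.48, 0.15, 0.22), 176, 10) slide [-11.4, 121.1, 11.1] rot [-0.0, 0.262, 0.0]
((0.4977, 0.2005, 0.18), 176, 10) slide [-20.9, 51.6, 36.9] rot [0.0, 0.0, 0.0]
((0.4977, 0.2005, 0.1066), 176, 10) slide [-12.7, -0.0, 72.3] rot [0.0, 0.0, 0.0]
```

```bash
python3 - <<'E'
from plan import *
plan([((.47,.03,.22),176,0),((.485,.15,.21),176,15),((.4977,.2005,.175),176,15),((.4977,.2005,.1066),176,15)])
E
```

```text
t 16.6 grasp [ 0.4732 -0.1025  0.2055] F [0.5 0.6 0.7] w 0.35 q [ 0.04 -0.3   0.07  2.2   0.08  0.85  1.4 ]
((0.47, 0.03, 0.22), 176, 0) slide [25.8, 128.0, -25.8] rot [-0.027, 0.395, -0.172]
((0.485, 0.15, 0.21), 176, 15) slide [-7.4, 120.8, 10.1] rot [0.0, 0.262, 0.0]
((0.4977, 0.2005, 0.175), 176, 15) slide [-17.9, 51.3, 31.4] rot [0.0, 0.0, 0.0]
((0.4977, 0.2005, 0.1066), 176, 15) slide [-17.7, -0.0, 66.1] rot [0.0, 0.0, 0.0]
```

Call:
send_rows([
  {"claw": -0.3, "slide": [5, 26, -5], "delta_rot": [-0.005, 0.08, -0.034]},
  {"claw": -0.3, "slide": [10, 52, -10], "delta_rot": [-0.01, 0.16, -0.07]},
  {"claw": -0.2, "slide": [15, 78, -16], "delta_rot": [-0.016, 0.24, -0.1]},
  {"claw": -0.1, "slide": [20, 104, -21], "delta_rot": [-0.02, 0.32, -0.14]},
  {"claw": 0, "slide": [26, 128, -26], "delta_rot": [-0.027, 0.395, -0.172]},
])

```text
time: 17.1
position: [0.4714, 0.03, 0.2244]
tool_rot: [0.109, 3.137, -0.003]
ft_force: [0.1, -0.5, -0.9]
grip_width: 0.461
grip_force: 0.0
```

Call:
send_rows([
  {"claw": 0, "slide": [-1, 24, 2], "delta_rot": [0, 0.05, 0]},
  {"claw": 0, "slide": [-3, 48, 4], "delta_rot": [0, 0.1, 0]},
  {"claw": 0, "slide": [-4, 72, 6], "delta_rot": [0, 0.16, 0]},
  {"claw": 0, "slide": [-6, 97, 8], "delta_rot": [0, 0.21, 0]},
  {"claw": 0, "slide": [-7, 121, 10], "delta_rot": [0, 0.262, 0]},
])

```text
time: 17.6
position: [0.4871, 0.1498, 0.2135]
tool_rot: [-0.103, -2.881, -0.01]
ft_force: [-0.5, 0.0, 0.0]
grip_width: 0.502
grip_force: 0.0
```

```bash
python3 - <<'E'
from plan import *
plan([((.4977,.2005,.175),176,15),((.4977,.2005,.1066),176,15)])
E
```

```text
t 17.6 grasp [0.4863 0.1499 0.2106] F [-0.5  0.   0. ] w 0.502 q [-0.18  0.23 -0.13  1.65 -0.06  1.5   1.2 ]
((0.4977, 0.2005, 0.175), 176, 15) slide [-16.6, 51.4, 32.3] rot [-0.002, 0.003, -0.002]
((0.4977, 0.2005, 0.1066), 176, 15) slide [-17.7, -0.0, 66.1] rot [0.0, 0.0, 0.0]
```

Call:
send_rows([
  {"claw": 0, "slide": [-6, 17, 11], "delta_rot": [0, 0, 0]},
  {"claw": 0, "slide": [-11, 34, 21], "delta_rot": [0, 0, 0]},
  {"claw": 0, "slide": [-17, 51, 32], "delta_rot": [0, 0.003, 0]},
  {"claw": 0, "slide": [-17, 51, 32], "delta_rot": [0, 0.003, 0]},
  {"claw": 0, "slide": [-17, 51, 32], "delta_rot": [0, 0.003, 0]},
])

```text
time: 18.1
position: [0.4987, 0.1987, 0.1786]
tool_rot: [-0.103, -2.88, -0.009]
ft_force: [-0.6, -0.9, 0.7]
grip_width: 0.502
grip_force: 0.0
```

Call:
send_rows([
  {"claw": 0, "slide": [-4, 0, 17], "delta_rot": [0, 0, 0]},
  {"claw": 0, "slide": [-9, 0, 33], "delta_rot": [0, 0, 0]},
  {"claw": 0, "slide": [-13, 0, 50], "delta_rot": [0, 0, 0]},
  {"claw": 0, "slide": [-18, 0, 66], "delta_rot": [0, 0, 0]},
  {"claw": 0, "slide": [-18, 0, 66], "delta_rot": [0, 0, 0]},
], grip_force=15)

```text
time: 18.6
position: [0.4986, 0.1969, 0.1093]
tool_rot: [-0.106, -2.878, -0.008]
ft_force: [-0.3, -0.1, -0.1]
grip_width: 0.499
grip_force: 0.0
```

Call:
send_rows([
  {"claw": -0.3, "slide": [0, 0, 0], "delta_rot": [0, 0, 0]},
  {"claw": -0.6, "slide": [0, 0, 0], "delta_rot": [0, 0, 0]},
  {"claw": -0.9, "slide": [0, 0, 0], "delta_rot": [0, 0, 0]},
  {"claw": -0.9, "slide": [0, 0, 0], "delta_rot": [0, 0, 0]},
  {"claw": -0.9, "slide": [0, 0, 0], "delta_rot": [0, 0, 0]},
])

```text
time: 19.1
position: [0.4999, 0.199, 0.1113]
tool_rot: [-0.103, -2.882, -0.011]
ft_force: [0.1, -0.0, 1.7]
grip_width: 0.173
grip_force: 15.0
```

```bash
python3 - <<'E'
from plan import *
v=np.array([np.cos(np.radians(-22)),np.sin(np.radians(-22))]);j=np.array([.516,-.1885]);f=j-.016*v;print(f)
plan([((.498,.2005,.215),176,15),((.49,.08,.22),170,0),((.49,-.05,.22),165,-15),((*(f-.0*v),.22),158,-25)])
E
```

```text
[ 0.50116506 -0.18250629]
t 19.1 grasp [0.4992 0.199  0.1084] F [ 0.1 -0.   1.7] w 0.173 q [-0.23  0.37 -0.16  1.69 -0.06  1.32  1.14]
((0.498, 0.2005, 0.215), 176, 15) slide [28.4, 1.2, -102.8] rot [-0.001, 0.004, -0.002]
((0.49, 0.08, 0.22), 170, 0) slide [1.7, -120.8, -4.8] rot [-0.014, -0.262, 0.104]
((0.49, -0.05, 0.22), 165, -15) slide [-21.8, -128.0, 0.1] rot [0.011, -0.262, 0.087]
((np.float64(0.5011650583269314), np.float64(-0.18250629450534542), 0.22), 158, -25) slide [-43.0, -124.9, 11.7] rot [0.042, -0.174, 0.115]
```

Call:
send_rows([
  {"claw": -0.9, "slide": [3, 0, -10], "delta_rot": [0, 0, 0]},
  {"claw": -0.9, "slide": [8, 0, -30], "delta_rot": [0, 0, 0]},
  {"claw": -0.9, "slide": [15, 0, -55], "delta_rot": [0, 0, 0]},
  {"claw": -0.9, "slide": [22, 0, -80], "delta_rot": [0, 0, 0]},
  {"claw": -0.9, "slide": [28, 1, -103], "delta_rot": [0, 0.004, 0]},
])

```text
time: 19.6
position: [0.4989, 0.2001, 0.2195]
tool_rot: [-0.103, -2.878, -0.011]
ft_force: [1.7, -0.1, -0.2]
grip_width: 0.171
grip_force: 15.0
```

Call:
send_rows([
  {"claw": -0.9, "slide": [0, -24, -1], "delta_rot": [-0.003, -0.052, 0.02]},
  {"claw": -0.9, "slide": [1, -48, -2], "delta_rot": [-0.006, -0.104, 0.04]},
  {"claw": -0.9, "slide": [1, -72, -3], "delta_rot": [-0.009, -0.157, 0.062]},
  {"claw": -0.9, "slide": [2, -97, -4], "delta_rot": [-0.012, -0.21, 0.083]},
  {"claw": -0.9, "slide": [2, -121, -5], "delta_rot": [-0.014, -0.262, 0.104]},
])

```text
time: 20.1
position: [0.4895, 0.0784, 0.2239]
tool_rot: [0.277, 3.127, -0.002]
ft_force: [-0.3, 0.4, -0.5]
grip_width: 0.173
grip_force: 15.0
```

Call:
send_rows([
  {"claw": -0.9, "slide": [-4, -26, 0], "delta_rot": [0.002, -0.052, 0.017]},
  {"claw": -0.9, "slide": [-9, -51, 0], "delta_rot": [0.004, -0.104, 0.035]},
  {"claw": -0.9, "slide": [-13, -77, 0], "delta_rot": [0.007, -0.157, 0.052]},
  {"claw": -0.9, "slide": [-18, -102, 0], "delta_rot": [0.009, -0.21, 0.07]},
  {"claw": -0.9, "slide": [-22, -128, 0], "delta_rot": [0.011, -0.262, 0.087]},
])

```text
time: 20.6
position: [0.4888, -0.0513, 0.2241]
tool_rot: [0.379, 2.854, -0.052]
ft_force: [0.8, -0.5, -0.9]
grip_width: 0.17
grip_force: 15.0
```

```bash
python3 - <<'E'
from plan import *
plan([((.475,-.172,.22),158,-25)])
E
```

```text
t 20.6 grasp [ 0.4896 -0.0515  0.2212] F [ 0.8 -0.5 -0.9] w 0.17 q [-0.02 -0.19  0.02  2.06  0.09  1.02  1.27]
((0.475, -0.172, 0.22), 158, -25) slide [-15.9, -120.0, 5.9] rot [0.04, -0.172, 0.113]
```

Call:
send_rows([
  {"claw": -0.9, "slide": [-3, -24, 1], "delta_rot": [0.008, -0.034, 0.023]},
  {"claw": -0.9, "slide": [-6, -48, 2], "delta_rot": [0.016, -0.07, 0.045]},
  {"claw": -0.9, "slide": [-10, -72, 4], "delta_rot": [0.024, -0.1, 0.068]},
  {"claw": -0.9, "slide": [-13, -96, 5], "delta_rot": [0.032, -0.14, 0.09]},
  {"claw": -0.9, "slide": [-16, -120, 6], "delta_rot": [0.04, -0.172, 0.113]},
])

```text
time: 21.1
position: [0.4737, -0.1715, 0.2223]
tool_rot: [0.518, 2.662, -0.114]
ft_force: [0.4, 0.2, -0.9]
grip_width: 0.176
grip_force: 15.0
```

```bash
python3 - <<'E'
from plan import *
import cv2,pickle
d={n:ctrl.get_image(n) for n in("side","top","wrist")};pickle.dump(d,open("im7.pkl","wb"))
plan([((.5012,-.1825,.22),158,-25)])
def c(n,u,v,s,w=400,h=300):
    m=np.array([[s,0,w/2-s*u],[0,s,h/2-s*v]],float)
    return cv2.warpAffine(d[n]["color"],m,(w,h),flags=cv2.INTER_CUBIC)
cv2.imwrite("pics/m7.png",cv2.convertScaleAbs(np.vstack([np.hstack([c("side",331,155,6),c("top",363,197,6)]),np.hstack([c("wrist",258,90,2),c("side",400,190,2)])]),alpha=1.5))
E
```

```text
t 21.25 grasp [ 0.4745 -0.1721  0.2194] F [0.4 0.  0.1] w 0.173 q [ 0.11 -0.29  0.12  2.18  0.13  0.83  1.36]
((0.5012, -0.1825, 0.22), 158, -25) slide [-26.3, 0.4, 11.5] rot [-0.0, -0.002, -0.002]
```

View pics/m7.png

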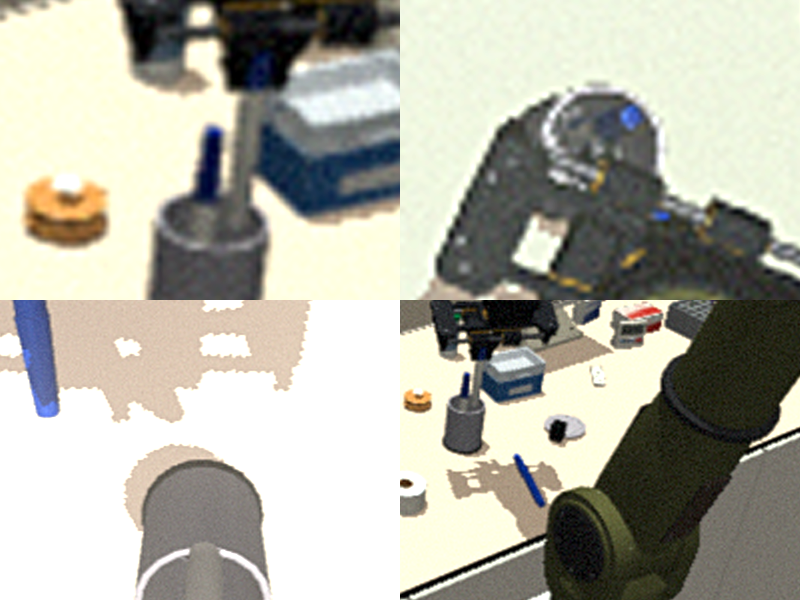

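Marker a hangs vertically, its foot at about side crop (237,238) and laterally aligned with the jar (wrist x 205 against rim centre 203). Marker b's cap is at side crop (213,128) and top crop (630,116). I'll triangulate those points.

```bash
python3 - <<'E'
from h import *
from plan import plan
d=pickle.load(open("im7.pkl","rb"));S,W,T=d["side"],d["wrist"],d["top"]
print("cap b",tri([(S,333.2,151.3),(T,368,191.3)]))
print("foot a",tri([(S,337.2,169.7),(W,260.5,137.5)]),atz(S,337.2,169.7,.117),atz(W,260.5,137.5,.117))
print("jar rim",atz(T,363+3/6,197-4/6,.085), atz(S,331+(210-200)/6,155+(222-150)/6,.085))
plan([((.4995,-.1825,.22),158,-25),((.4995,-.1825,.13),158,-25),((.4995,-.1825,.112),158,-25)])
E
```

```text
cap b (array([ 0.52798281, -0.19083566,  0.14081306]), [np.float64(4.951682271235942e-05), np.float64(4.9516822712534686e-05)])
foot a (array([ 0.47831029, -0.17482235,  0.09810148]), [np.float64(0.00015760268152694145), np.float64(0.00015760268152675022)]) [ 0.45545204 -0.15473554  0.117     ] [ 0.46702205 -0.17025294  0.117     ]
jar rim [ 0.51693603 -0.19026293  0.085     ] [ 0.5157235 -0.1859516  0.085    ]
t 21.25 grasp [ 0.4745 -0.1721  0.2194] F [0.4 0.  0.1] w 0.173 q [ 0.11 -0.29  0.12  2.18  0.13  0.83  1.36]
((0.4995, -0.1825, 0.22), 158, -25) slide [-24.8, -0.2, 10.8] rot [-0.0, -0.002, -0.002]
((0.4995, -0.1825, 0.13), 158, -25) slide [38.0, -0.0, 81.6] rot [0.0, 0.0, 0.0]
((0.4995, -0.1825, 0.112), 158, -25) slide [7.6, -0.0, 16.3] rot [0.0, 0.0, 0.0]
```

Call:
send_rows([
  {"claw": -0.9, "slide": [-6, 0, 3], "delta_rot": [0, 0, 0]},
  {"claw": -0.9, "slide": [-12, 0, 5], "delta_rot": [0, 0, 0]},
  {"claw": -0.9, "slide": [-19, 0, 8], "delta_rot": [0, 0, 0]},
  {"claw": -0.9, "slide": [-25, 0, 11], "delta_rot": [0, -0.002, 0]},
  {"claw": -0.9, "slide": [-25, 0, 11], "delta_rot": [0, -0.002, 0]},
])

```text
time: 21.75
position: [0.5004, -0.1809, 0.222]
tool_rot: [0.515, 2.662, -0.115]
ft_force: [0.2, 0.0, 0.1]
grip_width: 0.175
grip_force: 15.0
```

Call:
send_rows([
  {"claw": -0.9, "slide": [8, 0, 16], "delta_rot": [0, 0, 0]},
  {"claw": -0.9, "slide": [15, 0, 33], "delta_rot": [0, 0, 0]},
  {"claw": -0.9, "slide": [23, 0, 49], "delta_rot": [0, 0, 0]},
  {"claw": -0.9, "slide": [30, 0, 65], "delta_rot": [0, 0, 0]},
  {"claw": -0.9, "slide": [36, 0, 78], "delta_rot": [0, 0, 0]},
])

```text
time: 22.25
position: [0.4993, -0.1808, 0.135]
tool_rot: [0.516, 2.663, -0.115]
ft_force: [-0.5, -0.9, -0.4]
grip_width: 0.171
grip_force: 15.0
```

```bash
python3 - <<'E'
from plan import *
plan([((.4995,-.1825,.114),158,-25)])
E
```

```text
t 22.25 grasp [ 0.5005 -0.1812  0.1323] F [-0.5 -0.9 -0.4] w 0.171 q [ 0.11 -0.13  0.14  2.24  0.12  0.6   1.36]
((0.4995, -0.1825, 0.114), 158, -25) slide [8.1, -1.5, 16.4] rot [-0.0, -0.002, 0.001]
```

Call:
send_rows([
  {"claw": -0.9, "slide": [1.3, 0, 2.7], "delta_rot": [0, 0, 0]},
  {"claw": -0.9, "slide": [2.5, 0, 5.4], "delta_rot": [0, 0, 0]},
  {"claw": -0.9, "slide": [3.8, 0, 8.2], "delta_rot": [0, 0, 0]},
  {"claw": -0.9, "slide": [5, 0, 11], "delta_rot": [0, 0, 0]},
  {"claw": -0.9, "slide": [5, 0, 11], "delta_rot": [0, 0, 0]},
])

```text
time: 22.75
position: [0.4999, -0.1811, 0.1242]
tool_rot: [0.516, 2.662, -0.115]
ft_force: [-0.7, 0.2, -0.3]
grip_width: 0.173
grip_force: 15.0
```

Call:
send_rows([
  {"claw": -0.9, "slide": [0.5, 0, 1], "delta_rot": [0, 0, 0]},
  {"claw": -0.9, "slide": [1, 0, 2], "delta_rot": [0, 0, 0]},
  {"claw": -0.9, "slide": [1.4, 0, 3], "delta_rot": [0, 0, 0]},
  {"claw": -0.9, "slide": [1.9, 0, 4], "delta_rot": [0, 0, 0]},
  {"claw": -0.9, "slide": [1.9, 0, 4], "delta_rot": [0, 0, 0]},
])

```text
time: 23.25
position: [0.4997, -0.181, 0.1195]
tool_rot: [0.516, 2.662, -0.115]
ft_force: [-0.8, 0.2, -0.1]
grip_width: 0.172
grip_force: 15.0
```

Call:
send_rows([
  {"claw": -0.9, "slide": [0.4, 0, 0.8], "delta_rot": [0, 0, 0]},
  {"claw": -0.9, "slide": [0.7, 0, 1.6], "delta_rot": [0, 0, 0]},
  {"claw": -0.9, "slide": [1.1, 0, 2.4], "delta_rot": [0, 0, 0]},
  {"claw": -0.9, "slide": [1.4, 0, 3], "delta_rot": [0, 0, 0]},
  {"claw": -0.9, "slide": [1.4, 0, 3], "delta_rot": [0, 0, 0]},
])

```text
time: 23.75
position: [0.4997, -0.181, 0.1163]
tool_rot: [0.516, 2.662, -0.115]
ft_force: [0.4, -0.1, -0.4]
grip_width: 0.17
grip_force: 15.0
```

Call:
send_rows([
  {"claw": -0.9, "slide": [0.4, 0, 0.8], "delta_rot": [0, 0, 0]},
  {"claw": -0.9, "slide": [0.7, 0, 1.6], "delta_rot": [0, 0, 0]},
  {"claw": -0.9, "slide": [1.1, 0, 2.4], "delta_rot": [0, 0, 0]},
  {"claw": -0.9, "slide": [1.1, 0, 2.4], "delta_rot": [0, 0, 0]},
])

```text
time: 24.15
position: [0.501, -0.1815, 0.1151]
tool_rot: [0.516, 2.659, -0.115]
ft_force: [-0.5, 0.8, 5.2]
grip_width: 0.175
grip_force: 15.0
```

Contact with the floor at 5 N. I'll release and retreat.

Call:
send_rows([
  {"claw": -0.9, "slide": [-0.4, 0, -0.9], "delta_rot": [0, 0, 0]},
  {"claw": -0.6, "slide": [-0.4, 0, -0.9], "delta_rot": [0, 0, 0]},
  {"claw": -0.4, "slide": [-0.4, 0, -0.9], "delta_rot": [0, 0, 0]},
  {"claw": -0.4, "slide": [-0.4, 0, -0.9], "delta_rot": [0, 0, 0]},
  {"claw": -0.4, "slide": [-0.4, 0, -0.9], "delta_rot": [0, 0, 0]},
])

```text
time: 24.65
position: [0.4994, -0.1809, 0.1143]
tool_rot: [0.516, 2.663, -0.115]
ft_force: [0.5, 0.0, -1.0]
grip_width: 0.292
grip_force: 0.0
```

Call:
send_rows([
  {"claw": -0.4, "slide": [0, 0, -8], "delta_rot": [0, 0, 0]},
  {"claw": -0.4, "slide": [0, 0, -20], "delta_rot": [0, 0, 0]},
  {"claw": -0.4, "slide": [0, 0, -35], "delta_rot": [0, 0, 0]},
  {"claw": -0.4, "slide": [0, 0, -52], "delta_rot": [0, 0, 0]},
  {"claw": -0.4, "slide": [0, 0, -70], "delta_rot": [0, 0, 0]},
])

```text
time: 25.15
position: [0.4719, -0.1698, 0.1797]
tool_rot: [0.516, 2.661, -0.115]
ft_force: [-0.2, -0.1, -0.6]
grip_width: 0.297
grip_force: 0.0
```

```bash
python3 - <<'E'
from plan import *
plan([((.455,-.16,.24),158,-10),((.45,-.03,.26),158,0)])
E
```

```text
t 25.15 grasp [ 0.4731 -0.1703  0.177 ] F [-0.2 -0.1 -0.6] w 0.297 q [ 0.12 -0.26  0.12  2.24  0.14  0.72  1.35]
((0.455, -0.16, 0.24), 158, -10) slide [-8.7, 2.8, -65.7] rot [0.0, 0.262, 0.001]
((0.45, -0.03, 0.26), 158, 0) slide [48.5, 118.7, -28.9] rot [-0.0, 0.175, 0.0]
```

Call:
send_rows([
  {"claw": -0.4, "slide": [-1, 0, -12], "delta_rot": [0, 0.05, 0]},
  {"claw": -0.4, "slide": [-3, 1, -25], "delta_rot": [0, 0.1, 0]},
  {"claw": -0.4, "slide": [-5, 2, -39], "delta_rot": [0, 0.155, 0]},
  {"claw": -0.4, "slide": [-7, 2, -52], "delta_rot": [0, 0.21, 0]},
  {"claw": -0.4, "slide": [-9, 3, -66], "delta_rot": [0, 0.262, 0]},
])

```text
time: 25.65
position: [0.4549, -0.1598, 0.2438]
tool_rot: [0.566, 2.917, -0.049]
ft_force: [0.3, 0.1, -0.6]
grip_width: 0.3
grip_force: 0.0
```

Call:
send_rows([
  {"claw": -0.4, "slide": [10, 24, -6], "delta_rot": [0, 0.035, 0]},
  {"claw": -0.4, "slide": [20, 48, -12], "delta_rot": [0, 0.07, 0]},
  {"claw": -0.4, "slide": [30, 72, -18], "delta_rot": [0, 0.105, 0]},
  {"claw": -0.4, "slide": [40, 96, -24], "delta_rot": [0, 0.14, 0]},
  {"claw": -0.4, "slide": [48, 119, -29], "delta_rot": [0, 0.175, 0]},
])

```text
time: 26.15
position: [0.4508, -0.0286, 0.2637]
tool_rot: [-0.597, -3.084, -0.001]
ft_force: [-0.1, 0.1, 0.7]
grip_width: 0.303
grip_force: 0.0
```

```bash
python3 - <<'E'
from plan import *
import cv2,pickle
d={n:ctrl.get_image(n) for n in("side","top")}
plan([])
def c(n,u,v,s,w=400,h=300):
    m=np.array([[s,0,w/2-s*u],[0,s,h/2-s*v]],float)
    return cv2.warpAffine(d[n]["color"],m,(w,h),flags=cv2.INTER_CUBIC)
cv2.imwrite("pics/m8.png",cv2.convertScaleAbs(np.vstack([np.hstack([c("side",331,165,6),c("top",363,197,6)]),np.hstack([c("side",340,170,2),c("top",380,210,2)])]),alpha=1.5))
E
```

```text
t 26.25 grasp [ 0.4519 -0.0264  0.2606] F [ 0.5 -0.3 -0.2] w 0.301 q [-0.01 -0.11  0.01  1.88 -0.    1.37  1.19]
```

View pics/m8.png

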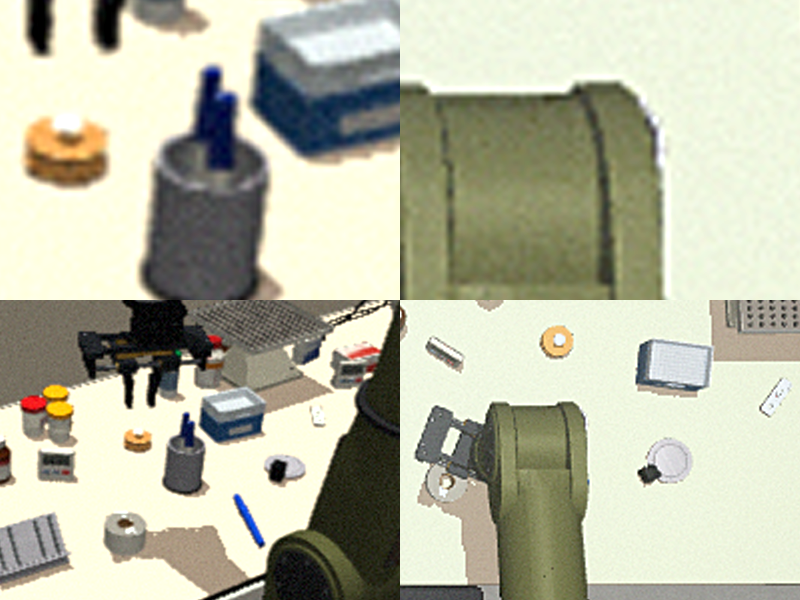

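Both markers stand upright in the jar, with caps at side crop (210,80) and (225,105). The lid lies flat right way up near (668,460), the other items are undisturbed, and the arm is clear. I'll hand in.

Call:
send_rows([
  {"claw": -0.4, "slide": [0, 0, 0], "delta_rot": [0, 0, 0]},
  {"claw": -0.4, "slide": [0, 0, 0], "delta_rot": [0, 0, 0]},
  {"claw": -0.4, "slide": [0, 0, 0], "delta_rot": [0, 0, 0]},
])

```text
time: 26.55
position: [0.4509, -0.0309, 0.2623]
tool_rot: [-0.601, -3.083, 0.0]
ft_force: [0.0, 0.0, -0.7]
grip_width: 0.301
grip_force: 0.0
```

```bash
python3 -c "
from bench import ctrl
print(ctrl.close_job())"
```

```text
the job is handed in; nothing more can be done
None
```

The job is handed in at 26.6 s of the 72 s allowed; no verdict came back, but the last pictures show the lid flat on the worktop clear of the jar, both markers standing upright in the jar, and the arm clear of everything.

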